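# Pin a test lug into the yoke of a pull-test stand

## Robot

A 6-joint arm with a two-finger parallel gripper is mounted at the origin on a cart in front of the work surface, level with it; the furniture and walls round the work are solid. World frame = base frame: x ahead of the robot, y to its left, z up, the work surface at z = 0. Lengths are in m, angles in rad, forces in N, time in s.
With the tool pointing down it reaches from about 0.25 to 0.8 m from the base axis. Payload 8.5 kg.
Tool frame: the origin (TCP) lies at the very end of the fingers, on their centre line; the grasp point (between the pads) lies 19 mm behind it; x points along the fingers, z is the direction in which the jaws open and shut, and the axes are right-handed (so a half turn about x gives the same grasp; the last joint's range is limited). The gripper opens to 85 mm and grips with 20 to 120 N. Pads are 22 mm wide; open, the fingers measure 114 mm over their backs; the gripper's body (76 mm by 85 mm) begins 54 mm behind the grasp point. The pads swing forward as they close: fully open they stand 13 mm farther back than shut.
Start: joints at [1.255, 0.238, -0.013, 1.319, 0, 1.571], TCP at [0.163, 0.499, 0.199] pointing down, gripper open.
Joint ranges: [-2.66, 2.66], [-1.03, 1.9], [-1.14, 1.46], [-1.82, 2.27], [-1.45, 1.34], [-3.14, 3.14]. Speed limits (rad/s): [2.22, 2.22, 2.79, 3.14, 3.14, 3.14].

## Interface

Orientations are given as a 3x3 rotation matrix whose columns are the frame's x, y, z axes.
In Python, from workcell import manip gives the robot as it stands.
- The arm moves only by the tool send_rows, never from a script. Its argument "series" is text: rows parted by semicolons, each of 7 numbers parted by spaces: the shift along the tool's x, y, z in mm, then the turn, a rotation vector about the tool's x, y, z in rad, then the finger opening in mm, from 0 to 85.4. A call has 1 to 5 rows; each row shifts and turns the commanded pose from where the row before left it, along the tool's axes as they then stand; what a row does not reach is not made up. A row lasts 1/10 s, in which the tool goes at most 50 mm and 8.59 degrees, less where a joint would pass 70% of its speed; a pose out of reach is approached as far as the arm can. A call with a gripper value outside its range is refused whole. The fingers move at their own pace and stop on an object; "newtons" is the grip in N (left out, the last holds). Time passes only in rows, so rows that do not move let the fingers close. It gives the time, the measured TCP pose, the force and the opening at its end, in the units of the state.
- manip.state(): the state, without advancing time (a new reading comes with each control period).
- manip.snapshot(name): name is "side" or "top" or "wrist"; returns a dict with "image" (480x640x3 uint8, red, green, blue), "intrinsics" (3x3 intrinsics, pixels), "pose" (4x4, takes a point from camera to world coordinates). Camera axes: x right, y down, z forward; pixel columns grow to the right and rows downward; lengths in m; the calibration is good to about 2 mm. A picture is of the moment at which its call begins. There is no depth.
- manip.hand_in(): hands the job in, once; it reports no verdict.
Trained networks look in a picture, given as the dict that the camera call returned (one of the last four; its "shot" number tells which), for a name from the list of things; names that differ only in an ending like _2 or _b are one class to them, and where a whole thing is asked for, a point or a joint stands for the part that bears it (a point fixed in the world has none). Each returns a list of dicts, best first, with "score" (0 to 1); they miss things now and then, are a little off and sometimes report something else, mostly with a low value. They report only what shows in the picture. A call takes as long as a camera call.
- manip.find_in(thing, picture): "at" ([x, y, z] in m, in the coordinates of the camera as it stood for that picture, good to about 4 mm: the middle of the surface that is visible of it).
The state is a dict: "time": time; "joint_pos": joint angles; "joint_vel": joint speeds; "joint_efforts": joint torques, N m; "eef_pos": TCP position; "tool_rot": TCP orientation; "ft_force": force on the tool from outside, world axes, zero at the start; "ft_torque": the same for the moment, N m; "opening": finger opening in m.
Only numpy, scipy, OpenCV 4.12 (cv2) and the standard library are available. Lean on these libraries where they do the work, as an engineer would, in place of code of your own. Each camera call takes 0.05 s, during which the arm holds its last target.

## Task

Couple the test lug to the load cell of the pull-test stand: push the crosshead along its rods by the knob until the lug's eye lies between the two ears of the yoke under the bore, then put the locking pin with the side arm down through both ears and the eye until its collar sits flush on the upper ear, and turn it until its arm lies under the keeper hook. The yoke is clamped in slots and can stand a few millimetres off its measured place, so feel gently for the bore with the pin and do not force it: the load cell stands no more than about 60 N; leave the other things on the bench alone.

Things in the scene. Friction and masses are not known exactly. Their poses are not given: they have to be found in the camera images.
- pull_stand: Base plate of the fixed hand-operated pull-test stand, dark, 330 x 130 mm. Origin at its centre, on the bench; x = pull axis, towards yoke and load cell; y to the left of that; z up. The works plate on it (300 x 108 mm, top 20 mm up) with rods, grey end blocks (80 mm high behind the load cell), crosshead and yoke is clamped in slots and may stand up to 5 mm off in x and up to 5 mm in y.
- yoke_bore (a point): Nominal middle of the bore's mouth on the yoke's upper ear: on the base plate's frame and axes, 70 mm along +x, 78 mm up. Height true; the real bore lies up to 5 mm off in x and in y with the works plate. Steel yoke, 38 mm wide; two level ears 12 mm thick, tops 78 and 52 mm up, 13.5 mm bores on one upright axis, 58 mm free depth. The spine is 22 to 46 mm beyond, its top level with the ear.
- pin_nose (a point): Centre of the pin's flat lower end (10 mm wide), 54 mm below its origin. The lug's eye may lie 1 mm aside on its swivel and gives way to the nose.
- lock_end (a point): Point on the pin's side arm, 36 mm from the axis. Locked, it lies 36 mm beyond the real bore (stand +x), 4 mm over the ear, under the dark keeper hook on the spine: roof 9 to 16 mm over the ear, y -7 to +13 mm of the bore, post from y +6, open to -y. The arm swings in from -y, anticlockwise from above, meeting the post 3 degrees past. Lower the pin with its arm along the stand's -y.
- crosshead (a joint): Position (m) of the grey crosshead (68 x 94 mm, top 49 mm up) on the rods, true on the works plate: 0 = backed off, grows towards the yoke; at 0.045 the eye is under the bore, stop at 0.055. Stays where left, drags 2.5 N. Black upright knob on it: 24 mm wide, 84 to 118 mm up, 100 mm short of the bore at 0.045 (all else on it below 72 mm). Its lug: bar 10 mm thick, top 64 mm up, eye bored 16 mm.
- yoke_pin: Locking pin, plain steel, 0.12 kg, in the pin block. Origin on its axis under the collar; z up the axis, x along the side arm. Below: shank 12 mm wide, 54 mm long, the last 4 mm tapering to a 10 mm nose. Above: collar 22 mm wide, 6 mm high; arm 8 mm wide, 1.5 to 6.5 mm up, out to 40 mm; flat grip 10 mm thick (y), 22 mm wide (x), 18 to 54 mm up. Seated: origin at the real bore's mouth.
- pin_block: Fixed grey block 116 (x) x 56 (y) x 60 mm high on a slightly wider foot, two holes in its top. Origin at the centre of its underside. The locking pin stands in the 14.5 mm hole at x = -30 mm, collar on the block's top (pin's origin 60 mm above the bench, nose 6 mm), its arm roughly along the block's -x.
- spare_pin: Thinner plain pin, 8 mm diameter with a flat 15 mm head, in the block's other hole at x = +32 mm: not the one to use. Origin under its head.
- weigh_boats: Stack of white weighing boats, 63 mm square, 28 mm high; bystander.
- marker_black: Marker pen lying on the bench, 138 mm long, 17 mm thick; bystander.
- dropper_bottle: Small amber dropper bottle, 36 mm diameter, 101 mm high; bystander.
- sample_pot_1: White sample pot with lid, 54 mm diameter, 68 mm high; bystander.
- amber_bottle_2: Amber bottle, 58 mm diameter, 118 mm high; bystander.
- mouse: Black computer mouse, 108 x 61 x 39 mm; bystander.

How it is judged:
On the way, in this order (a step that is already met when the one before it is completed fails the run):
1. the crosshead stands with the lug's eye under the yoke's bore (within 5 mm) (value of joint crosshead between 0.04 and 0.05 m), for 0.2 s.
2. the pin is through both ears and the eye, its collar down on the upper ear (value of joint crosshead between 0.0415 and 0.0485 m and height (world z) of yoke_pin between 0.075 and 0.081 m and angle between yoke_pin's own z axis and vertical below 0.06 rad and horizontal distance between pin_nose and yoke_bore below 0.01 m), for 0.2 s.
At the end, for the whole second after the job is handed in: Crosshead at 0.0415 to 0.0485; locking pin at rest and upright in the yoke through both ears and the eye, its collar within 3 mm of the upper ear (origin 75 to 81 mm up), its arm turned under the keeper hook: along the stand's +x within 0.2 rad (all of step 2 and angle between the x axis of yoke_pin and the x axis of pull_stand, either way round below 0.2 rad and x of lock_end in the frame of yoke_bore above 0.025 m and linear speed of yoke_pin below 0.01 m/s); the robot touches nothing.
It fails at once if the pin is pressed against the stand, yoke or lug with more than 60 N (contact force between yoke_pin and pull_stand above 60 N).
It fails at once if a bystander is shoved by more than 30 mm or knocked over (distance of any of weigh_boats, marker_black, dropper_bottle, sample_pot_1, amber_bottle_2, mouse, spare_pin from where it was at the start of the episode above 0.03 m or angle between any of dropper_bottle, sample_pot_1, amber_bottle_2's own z axis and vertical above 0.5 rad).
It also fails if it takes over 72 s, if anything falls off the work surface, if the arm or the gripper's body presses on something with over 40 N, if the wrist force passes 120 N, or if a joint passes its speed limit or range.

## Working session

There is one attempt and no reset: what is moved stays moved. The work goes in short steps, Python scripts to look and compute and a tool call to move; the robot and the scene stay as the last step left them, time stands still between calls to the robot, and variables do not carry over. Pictures are saved under pics/ and viewed, and the job is handed in when it is done.

Besides the shell and the picture viewer there is one more tool, called after "Emit:" by a JSON object that holds its "api" and its "payload". send_rows: Moves the arm, as the interface text tells. Its arguments: {"type":"object","properties":{"series":{"type":"string"},"newtons":{"type":"number"}},"required":["series"]}

```bash
mkdir -p pics; ls
cat > h.py <<'E'
import numpy as np, cv2
from workcell import manip
np.set_printoptions(precision=4,suppress=True)
def snap(n,f):
    s=manip.snapshot(n); cv2.imwrite('pics/'+f+'.png',cv2.cvtColor(s['image'],cv2.COLOR_RGB2BGR)); return s
def w(s,p): return (s['pose']@np.append(p,1))[:3]
def proj(s,P):
    c=np.linalg.inv(s['pose'])@np.append(P,1); u=s['intrinsics']@c[:3]; return u[:2]/u[2]
def ray(s,u,v,z):
    d=s['pose'][:3,:3]@np.linalg.solve(s['intrinsics'],[u,v,1]); o=s['pose'][:3,3]; return o+d*(z-o[2])/d[2]
E
python3 - <<'E'
from h import *
s=manip.state(); print(s)
for n in ['top','side']:
    p=snap(n,n+'0'); print(n,p['pose'],p['intrinsics'][0])
    for t in ['pull_stand','crosshead','yoke_pin','pin_block','spare_pin','weigh_boats','marker_black','dropper_bottle','sample_pot_1','amber_bottle_2','mouse']:
        for d in manip.find_in(t,p)[:2]: print(t,round(d['score'],2),w(p,d['at']),proj(p,w(p,d['at'])))
E
```

```text
pics
{'time': 0.0, 'joint_pos': array([ 1.255 ,  0.2388, -0.0143,  1.3192,  0.    ,  1.5708]), 'joint_vel': array([ 0.0002, -0.0011,  0.0002, -0.001 , -0.0017, -0.0003]), 'joint_efforts': array([  0.0018, -53.8786,  34.6436,   0.0185,   0.0002,  -0.    ]), 'eef_pos': array([0.1629, 0.4986, 0.1983]), 'tool_rot': array([[-0.0005, -0.9505,  0.3106],
       [-0.0014,  0.3106,  0.9505],
       [-1.    ,  0.    , -0.0015]]), 'ft_force': array([-0.0868, -0.7776,  0.9888]), 'ft_torque': array([ 0.0617, -0.0118, -0.0006]), 'opening': 0.08539221391444286}
top [[-0.0108 -0.9928  0.1197  0.4214]
 [-0.9999  0.0105 -0.0024  0.0515]
 [ 0.0012 -0.1197 -0.9928  1.359 ]
 [ 0.      0.      0.      1.    ]] [563.2547   0.     316.0294]
pull_stand 0.57 [ 0.5108 -0.2877  0.0245] [457.8861 278.0383]
crosshead 0.68 [ 0.5107 -0.2395  0.0477] [439.7627 277.6394]
yoke_pin 0.61 [0.4727 0.2694 0.0684] [219.7465 295.9803]
pin_block 0.92 [0.5084 0.2625 0.0603] [223.4758 280.5423]
pin_block 0.59 [ 0.6756 -0.3487  0.0829] [487.7735 204.6041]
weigh_boats 0.6 [0.4326 0.0021 0.016 ] [336.1577 312.55  ]
weigh_boats 0.46
[... 562 characters left out ...]
  0.038 ] [329.7065 214.9363]
crosshead 0.65 [ 0.5172 -0.2147  0.0493] [329.8335 211.4871]
yoke_pin 0.61 [0.4764 0.2818 0.0849] [362.4719 268.2707]
pin_block 0.58 [0.5161 0.3018 0.0445] [346.4071 288.2322]
weigh_boats 0.65 [0.4274 0.0063 0.02  ] [365.3571 244.9262]
weigh_boats 0.61 [ 0.7044 -0.2579  0.0421] [275.3148 210.9114]
marker_black 0.51 [0.4421 0.1496 0.0126] [367.6495 269.38  ]
dropper_bottle 0.67 [0.5279 0.4322 0.0429] [347.4745 320.562 ]
sample_pot_1 0.55 [ 0.7062 -0.2586  0.045 ] [274.7808 210.0715]
sample_pot_1 0.51 [0.5263 0.4351 0.0434] [348.3858 321.0836]
amber_bottle_2 0.77 [ 0.6826 -0.3343  0.0699] [281.8202 196.362 ]
mouse 0.72 [ 0.7341 -0.156   0.0182] [265.3784 228.463 ]
```

View pics/top0.png

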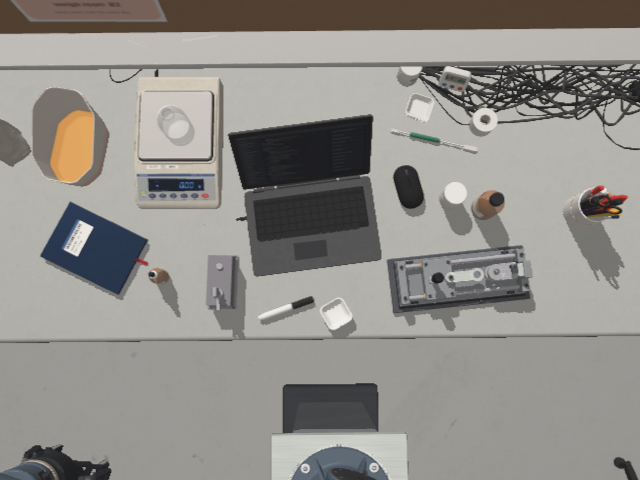

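View pics/side0.png

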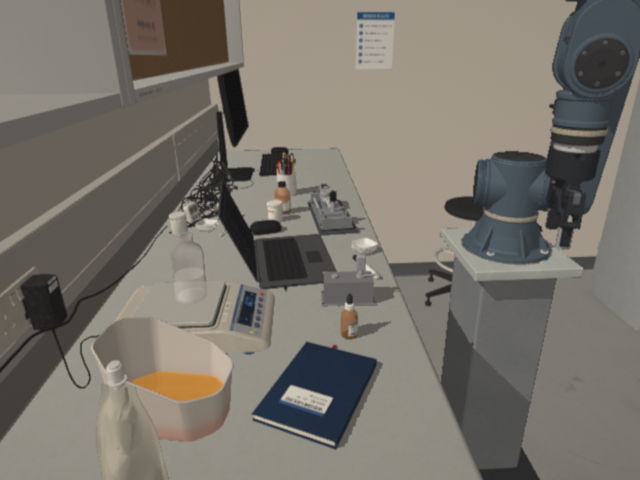

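Run:
```python
import cv2
a=cv2.imread('pics/top0.png')
cv2.imwrite('pics/top0a.png',cv2.resize(a[215:345,370:530],None,fx=5,fy=4.6,interpolation=2)[:600,:800])
cv2.imwrite('pics/top0b.png',cv2.resize(a[240:330,160:280],None,fx=6,fy=6,interpolation=2))
```

```text
(no output)
```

View pics/top0a.png

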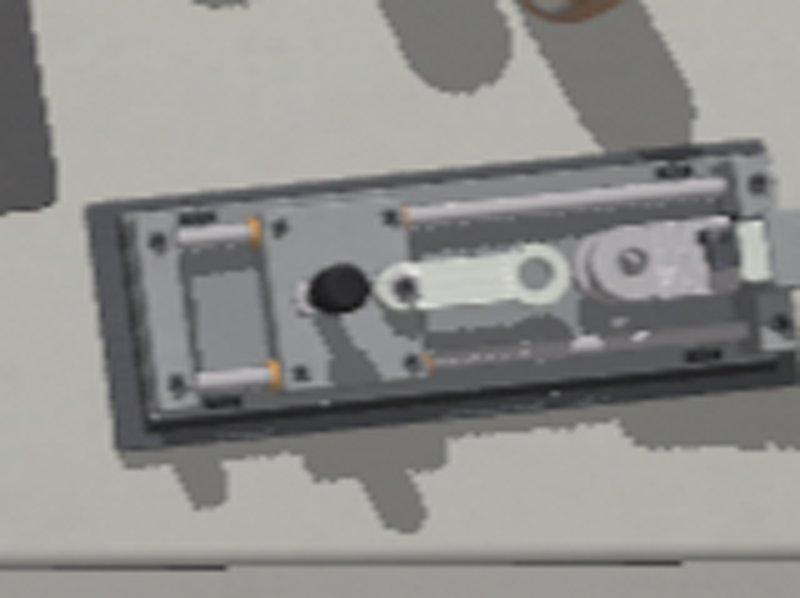

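View pics/top0b.png

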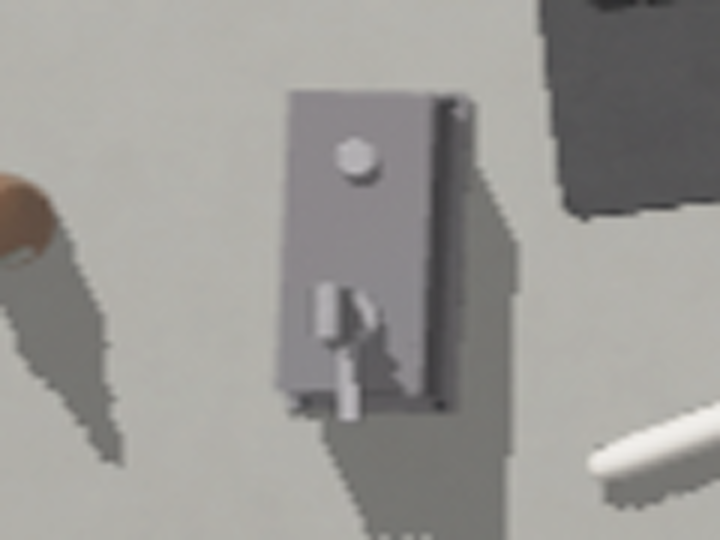

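Run:
```python
from h import *
p=manip.snapshot('top')
f=lambda x,y:(370+x/5,215+y/4.6)
bore=ray(p,*f(632,262),.078); knob=ray(p,*f(338,288),.118); bolt=ray(p,*f(405,287),.066); eye=ray(p,*f(540,273),.064)
print('bore',bore,'knob',knob,'eye',eye,'bolt',bolt)
for a in [(90,208),(765,142),(118,448)]: print(ray(p,*f(*a),.012))
d=bore-knob; print(np.linalg.norm(d[:2]),np.degrees(np.arctan2(d[1],d[0])))
d=ray(p,*f(765,142),.012)-ray(p,*f(90,208),.012);print(np.degrees(np.arctan2(d[1],d[0])))
g=lambda x,y:(160+x/6,240+y/6)
print('grip',ray(p,*g(324,308),.114),'spare',ray(p,*g(353,155),.066),'armend',ray(p,*g(349,415),.066))
for a in [(290,92),(435,95),(278,390),(425,392)]: print(ray(p,*g(*a),.06))
s=manip.state();print(s['time'])
```

```text
bore [ 0.5202 -0.3625  0.078 ] knob [ 0.506  -0.2192  0.118 ] eye [ 0.5162 -0.3243  0.064 ] bolt [ 0.5097 -0.2613  0.066 ]
[ 0.5563 -0.1246  0.012 ]
[ 0.5877 -0.4511  0.012 ]
[ 0.4316 -0.1346  0.012 ]
0.14403238139041374 -84.34338455202118
-84.52419325902214
grip [0.4812 0.2745 0.114 ] spare [0.5421 0.2726 0.066 ] armend [0.4428 0.2731 0.066 ]
[0.5674 0.2982 0.06  ]
[0.5656 0.2422 0.06  ]
[0.4527 0.3014 0.06  ]
[0.4513 0.2452 0.06  ]
1.25
```

```bash
cat >> h.py <<'E'
def plan(target,head,step=40,maxrot=0.14):
    """rows in tool axes from state to target (tool down, tool-z heading head deg)"""
    s=manip.state(); R=s['tool_rot']; p=s['eef_pos']; t=np.array(target)
    h0=np.degrees(np.arctan2(R[1,2],R[0,2])); dh=(head-h0+180)%360-180
    D=(t-p)*1000; n=max(1,int(np.ceil(np.linalg.norm(D)/step)),int(np.ceil(abs(np.radians(dh))/maxrot)))
    print('t',s['time'],'pos',p,'head',h0,'F',s['ft_force'],'rows',n,'j',s['joint_pos'])
    for i in range(n):
        h=np.radians(h0+dh*i/n); z=np.array([np.cos(h),np.sin(h),0]); x=np.array([0,0,-1.]); y=np.cross(z,x)
        d=D/n
        print('%.1f %.1f %.1f %.4f 0 0 ; '%(d@x,d@y,d@z,-np.radians(dh)/n),end='')
    print()
    # exact residual tilt
    print('tilt',R[:,0])
E
python3 - <<'E'
from h import *
p=snap('wrist','w0'); s=manip.state()
print(s['tool_rot'].T@(p['pose'][:3,3]-s['eef_pos']), s['tool_rot'].T@p['pose'][:3,:3],p['intrinsics'])
plan([.513,-.29,.26],95.6)
E
```

```text
[-0.1753  0.0808 -0.0005] [[ 0.0005 -0.319   0.9478]
 [-0.0012 -0.9478 -0.319 ]
 [ 1.     -0.001  -0.0009]] [[423.0751   0.     315.9697]
 [  0.     423.0751 238.7157]
 [  0.       0.       1.    ]]
t 1.3 pos [0.163  0.499  0.1989] head 71.905504771397 F [-0.4172  0.2154  0.5366] rows 22 j [ 1.255   0.2382 -0.0135  1.3192 -0.0001  1.5708]
-2.8 -26.3 -29.1 -0.0188 0 0 ; -2.8 -25.7 -29.6 -0.0188 0 0 ; -2.8 -25.1 -30.1 -0.0188 0 0 ; -2.8 -24.6 -30.6 -0.0188 0 0 ; -2.8 -24.0 -31.0 -0.0188 0 0 ; -2.8 -23.4 -31.5 -0.0188 0 0 ; -2.8 -22.8 -31.9 -0.0188 0 0 ; -2.8 -22.2 -32.3 -0.0188 0 0 ; -2.8 -21.6 -32.8 -0.0188 0 0 ; -2.8 -21.0 -33.2 -0.0188 0 0 ; -2.8 -20.3 -33.5 -0.0188 0 0 ; -2.8 -19.7 -33.9 -0.0188 0 0 ; -2.8 -19.1 -34.3 -0.0188 0 0 ; -2.8 -18.4 -34.6 -0.0188 0 0 ; -2.8 -17.8 -35.0 -0.0188 0 0 ; -2.8 -17.1 -35.3 -0.0188 0 0 ; -2.8 -16.4 -35.6 -0.0188 0 0 ; -2.8 -15.8 -35.9 -0.0188 0 0 ; -2.8 -15.1 -36.2 -0.0188 0 0 ; -2.8 -14.4 -36.5 -0.0188 0 0 ; -2.8 -13.7 -36.8 -0.0188 0 0 ; -2.8 -13.0 -37.0 -0.0188 0 0 ; 
tilt [ 0.     -0.0001 -1.    ]
```

Emit:
{"api": "send_rows", "payload": {"series": "0 0 0 -0.1377 0 0 85; 0 0 0 -0.1377 0 0 85; 0 0 0 -0.1377 0 0 85; -3 -13.5 -41 0 0 0 85; -3 -13.5 -41 0 0 0 85"}}

```text
time: 1.8
eef_pos: [0.1979, 0.4195, 0.2044]
tool_rot: [[-0.0, -0.995, -0.099], [-0.001, -0.099, 0.995], [-1.0, 0.0, -0.001]]
ft_force: [0.7, 0.4, -0.1]
opening: 0.0852
```

Emit:
{"api": "send_rows", "payload": {"series": "-3 -13.5 -41 0 0 0 85; -3 -13.5 -41 0 0 0 85; -3 -13.5 -41 0 0 0 85; -3 -13.5 -41 0 0 0 85; -3 -13.5 -41 0 0 0 85"}}

```text
time: 2.3
eef_pos: [0.2853, 0.221, 0.2202]
tool_rot: [[0.001, -0.995, -0.098], [0.0, -0.098, 0.995], [-1.0, -0.001, 0.0]]
ft_force: [0.7, -0.5, 0.2]
opening: 0.085
```

Emit:
{"api": "send_rows", "payload": {"series": "-3 -13.5 -41 0 0 0 85; -3 -13.5 -41 0 0 0 85; -3 -13.5 -41 0 0 0 85; -3 -13.5 -41 0 0 0 85; -3 -13.5 -41 0 0 0 85"}}

```text
time: 2.8
eef_pos: [0.3725, 0.0233, 0.2354]
tool_rot: [[0.001, -0.995, -0.097], [0.0, -0.097, 0.995], [-1.0, -0.001, -0.0]]
ft_force: [0.7, 1.1, -0.4]
opening: 0.085
```

Emit:
{"api": "send_rows", "payload": {"series": "-3 -13.5 -41 0 0 0 85; -3 -13.5 -41 0 0 0 85; -3 -13.5 -41 0 0 0 85; -3 -13.5 -41 0 0 0 85; -3 -13.5 -41 0 0 0 85"}}

```text
time: 3.3
eef_pos: [0.4595, -0.1744, 0.2501]
tool_rot: [[0.0, -0.995, -0.097], [-0.0, -0.097, 0.995], [-1.0, -0.0, -0.0]]
ft_force: [0.5, 0.4, 0.4]
opening: 0.0853
```

Emit:
{"api": "send_rows", "payload": {"series": "-3 -13.5 -41 0 0 0 85; -3 -13.5 -41 0 0 0 85; -3 -13.5 -41 0 0 0 85; 0 0 0 0 0 0 85; 0 0 0 0 0 0 85"}}

```text
time: 3.8
eef_pos: [0.5113, -0.2916, 0.2581]
tool_rot: [[-0.001, -0.995, -0.096], [0.001, -0.096, 0.995], [-1.0, 0.001, 0.001]]
ft_force: [-0.5, 0.4, -0.2]
opening: 0.085
```

Run:
```python
from h import *
p=snap('wrist','w1'); print(manip.state()['joint_pos'])
np.savez('w1.npz',pose=p['pose'],intrinsics=p['intrinsics'])
for t in ['crosshead','pull_stand']:
    for d in manip.find_in(t,p)[:1]: print(t,d['score'],w(p,d['at']))
```

```text
[-0.5172  0.3412  0.2832  1.514   0.0001 -0.614 ]
crosshead 0.86 [ 0.5078 -0.2484  0.0472]
pull_stand 0.85 [ 0.5015 -0.2983  0.0341]
```

View pics/w1.png

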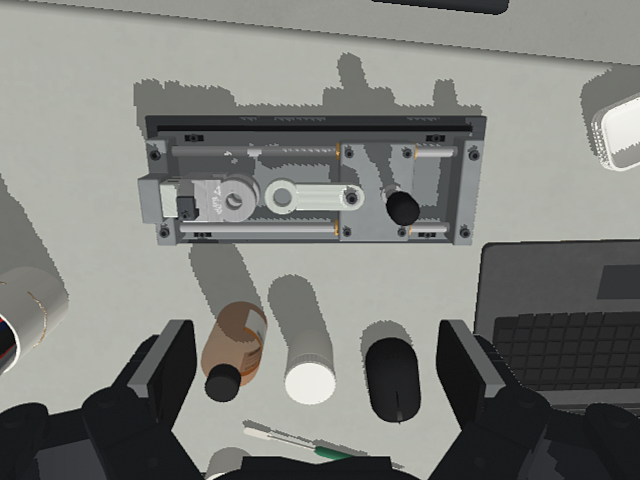

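Run:
```python
from h import *
a=cv2.imread('pics/w1.png')
b=cv2.resize(a[150:250,130:290],None,fx=5,fy=5,interpolation=2);cv2.imwrite('pics/w1a.png',b)
b=cv2.resize(a[110:250,330:490],None,fx=4,fy=4,interpolation=2);cv2.imwrite('pics/w1b.png',b)
```

```text
(no output)
```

View pics/w1a.png

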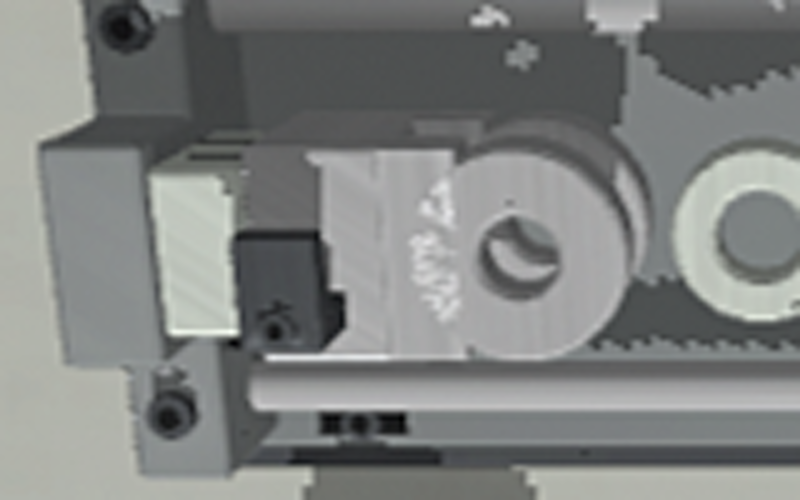

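View pics/w1b.png

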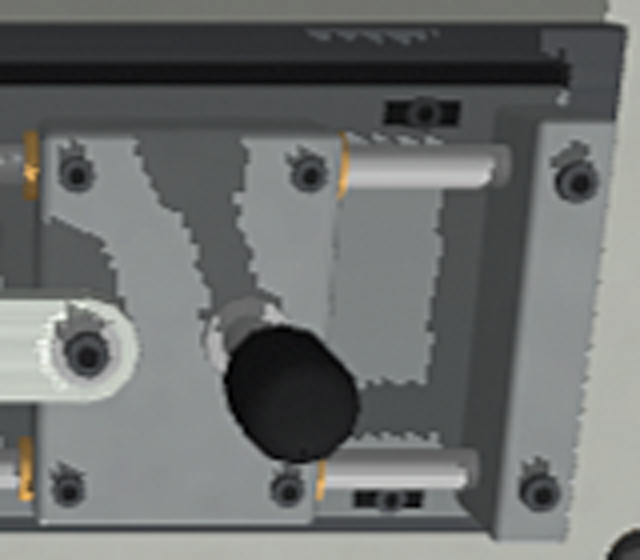

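Run:
```python
from h import *
p=np.load('w1.npz')
b=ray(p,234,201.4,.078);k=ray(p,404.3,210.2,.118);e=ray(p,282,196,.064);bt=ray(p,351.3,197.5,.066)
print(b,k,e,bt)
h=np.radians(-84.4);ux=np.array([np.cos(h),np.sin(h)]);uy=np.array([-ux[1],ux[0]])
for q in(k,e,bt): print(ux@(b-q)[:2],uy@(b-q)[:2])
# base plate corners: top-left(145,116), top-right(487,116)
c=[ray(p,148,117,.01),ray(p,486.5,116.5,.01)];d=c[0]-c[1];print(c,np.linalg.norm(d),np.degrees(np.arctan2(d[1],d[0])))
# works end block corners/bolts
q=[ray(p,f[0],f[1],.045) for f in[(154.8,155.2),(474,155.3),(164.3,232.6),(465.2,232.8)]]
print(q);
for a,b_ in((0,1),(2,3)):
  d=q[a]-q[b_];print(np.degrees(np.arctan2(d[1],d[0])))
```

```text
[ 0.5224 -0.3625  0.078 ] [ 0.5066 -0.2249  0.118 ] [ 0.517  -0.3225  0.064 ] [ 0.5121 -0.2611  0.066 ]
0.13849675201353245 0.0022186639814797773
0.04029071452900316 0.0014473840374492246
0.1018910619065514 0.00034954584205455975
[array([ 0.4643, -0.4596,  0.01  ]), array([ 0.4331, -0.1352,  0.01  ])] 0.3258604279508559 -84.50109223933791
[array([ 0.4946, -0.4413,  0.045 ]), array([ 0.4673, -0.1527,  0.045 ]), array([ 0.5681, -0.4341,  0.045 ]), array([ 0.5409, -0.1454,  0.045 ])]
-84.59886339096381
-84.6180508445602
```

Emit:
{"api": "send_rows", "payload": {"series": "30 -0.5 20 0 0 0 85; 36 -0.5 20 0 0 0 85; 40 -0.5 20 0 0 0 85; 40 -0.5 9 0 0 0 85; 30 -0.5 0 0 0 0 85"}}

```text
time: 4.45
eef_pos: [0.5059, -0.2192, 0.0817]
tool_rot: [[-0.001, -0.995, -0.1], [0.001, -0.1, 0.995], [-1.0, 0.001, 0.001]]
ft_force: [0.7, 0.2, -0.3]
opening: 0.0852
```

Emit:
{"api": "send_rows", "payload": {"series": "0 0 0 0 0 0 20; 0 0 0 0 0 0 20; 0 0 0 0 0 0 20; 0 0 0 0 0 0 20; 0 0 0 0 0 0 20", "newtons": 20}}

```text
time: 4.95
eef_pos: [0.5079, -0.2225, 0.0842]
tool_rot: [[0.002, -0.995, -0.097], [-0.001, -0.097, 0.995], [-1.0, -0.002, -0.001]]
ft_force: [0.2, 0.4, -0.7]
opening: 0.0204
```

Run:
```python
from h import *
p=snap('wrist','w2');print(manip.state()['eef_pos'],manip.state()['opening'])
```

```text
[ 0.5078 -0.2224  0.0839] 0.020300947793926147
```

View pics/w2.png

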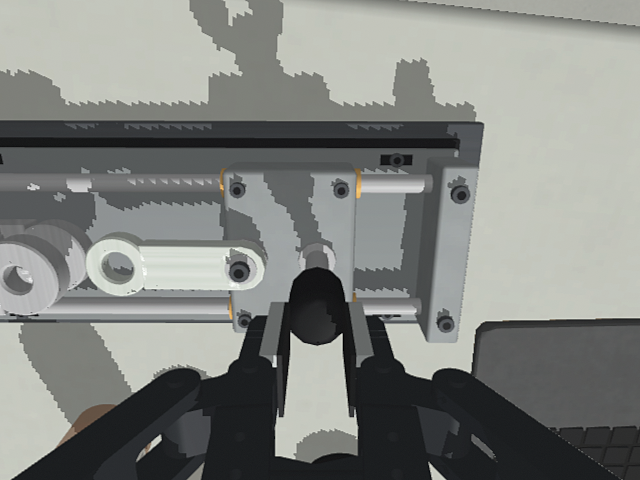

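Run:
```python
from h import *
p=manip.snapshot('wrist');s=manip.state()
R=s['tool_rot'];t=s['eef_pos']
for off in [(0,0,0),(-.019,0,0),(-.019,.011,.01),(-.019,-.011,.01),(0,.011,.01),(-.034,0,0)]:print(off,proj(p,t+R@np.array(off)))
print(ray(p,317,318,.118),proj(p,[.5066,-.2225,.118]), proj(p,[.5066,-.2225,.084]))
```

```text
(0, 0, 0) [318.358  284.6982]
(-0.019, 0, 0) [318.5456 304.166 ]
(-0.019, 0.011, 0.01) [343.3561 279.6481]
(-0.019, -0.011, 0.01) [342.3426 327.6892]
(0, 0.011, 0.01) [340.7967 262.1572]
(-0.034, 0, 0) [318.7234 322.6318]
[ 0.5057 -0.2232  0.118 ] [318.602  320.3381] [318.3187 282.5806]
```

Emit:
{"api": "send_rows", "payload": {"series": "0 0 0 0 0 0 10; 0 0 0 0 0 0 10"}}

```text
time: 5.25
eef_pos: [0.5086, -0.2233, 0.0855]
tool_rot: [[0.004, -0.995, -0.097], [-0.003, -0.097, 0.995], [-1.0, -0.003, -0.003]]
ft_force: [-2.9, -1.5, 17.0]
opening: 0.01
```

Run:
```python
from h import *
p=snap('wrist','w3');print(manip.state()['eef_pos'],manip.state()['opening'])
a=cv2.imread('pics/w3.png');cv2.imwrite('pics/w3a.png',cv2.resize(a[230:430,220:420],None,fx=3,fy=3,interpolation=2))
```

```text
[ 0.5086 -0.2232  0.0855] 0.009886777567545907
```

View pics/w3a.png

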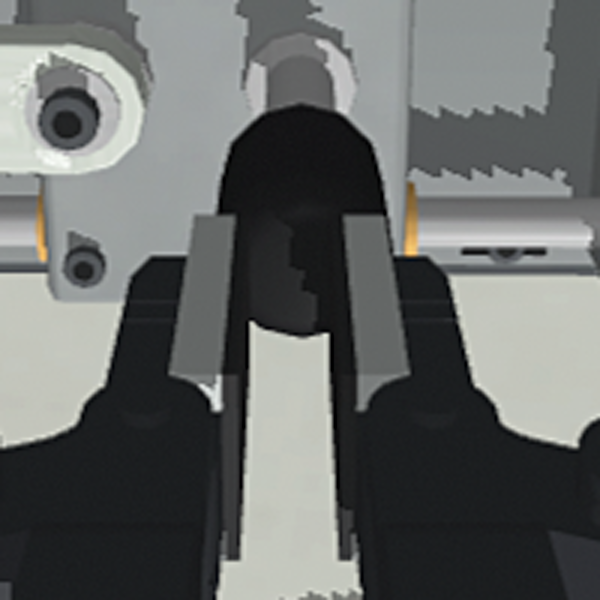

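Emit:
{"api": "send_rows", "payload": {"series": "0 0 0 0 0 0 45; 0 0 0 0 0 0 45; 0 0 0 0 0 0 45; 4 0 0 0 0 0 45; 5 0 0 0 0 0 45"}}

```text
time: 5.8
eef_pos: [0.507, -0.2219, 0.0734]
tool_rot: [[-0.0, -0.995, -0.097], [0.0, -0.097, 0.995], [-1.0, 0.0, 0.0]]
ft_force: [0.2, 0.1, 0.1]
opening: 0.0451
```

Emit:
{"api": "send_rows", "payload": {"series": "0 0 0 0 0 0 15; 0 0 0 0 0 0 15; 0 0 0 0 0 0 15; 0 0 0 0 0 0 15"}}

```text
time: 6.2
eef_pos: [0.5066, -0.2216, 0.0734]
tool_rot: [[-0.001, -0.995, -0.097], [0.001, -0.097, 0.995], [-1.0, 0.001, 0.001]]
ft_force: [-1.4, 2.1, -4.9]
opening: 0.022
```

Emit:
{"api": "send_rows", "payload": {"series": "0 0 0 0 0 0 15; 0 0 0 0 0 0 15"}}

```text
time: 6.4
eef_pos: [0.5066, -0.2216, 0.0735]
tool_rot: [[-0.001, -0.995, -0.097], [0.001, -0.097, 0.995], [-1.0, 0.001, 0.001]]
ft_force: [-2.5, 2.3, -6.4]
opening: 0.022
```

Run:
```python
from h import *
p=snap('wrist','w4');print(manip.state()['eef_pos'],manip.state()['opening'])
```

```text
[ 0.5066 -0.2216  0.0735] 0.022095900468025863
```

View pics/w4.png

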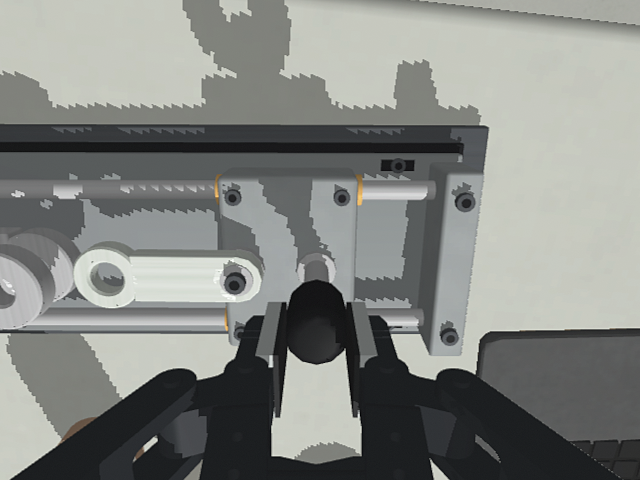

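Emit:
{"api": "send_rows", "payload": {"series": "0 0 -6 0 0 0 15; 0 0 -9 0 0 0 15; 0 0 -9 0 0 0 15; 0 0 -9 0 0 0 15; 0 0 -9 0 0 0 15", "newtons": 30}}

```text
time: 6.95
eef_pos: [0.5108, -0.2647, 0.0735]
tool_rot: [[-0.001, -0.995, -0.097], [0.0, -0.097, 0.995], [-1.0, 0.001, 0.0]]
ft_force: [-4.6, 1.9, -10.6]
opening: 0.0213
```

Emit:
{"api": "send_rows", "payload": {"series": "0 0 0 0 0 0 15; 0 0 0 0 0 0 15"}}

```text
time: 7.15
eef_pos: [0.5108, -0.2652, 0.0736]
tool_rot: [[-0.001, -0.995, -0.096], [-0.002, -0.096, 0.995], [-1.0, 0.001, -0.002]]
ft_force: [-4.5, -2.4, -12.9]
opening: 0.0218
```

Run:
```python
from h import *
p=snap('wrist','w5');print(manip.state()['eef_pos'],manip.state()['opening'])
np.savez('w5.npz',pose=p['pose'],intrinsics=p['intrinsics'])
snap('top','top1')
a=cv2.imread('pics/w5.png');cv2.imwrite('pics/w5a.png',cv2.resize(a[200:350,0:200],None,fx=4,fy=4,interpolation=2))
a=cv2.imread('pics/top1.png');cv2.imwrite('pics/top1a.png',cv2.resize(a[215:345,370:530],None,fx=5,fy=4.6,interpolation=2)[:600,:800])
```

```text
[ 0.5108 -0.265   0.0736] 0.02183023624866197
```

View pics/w5.png

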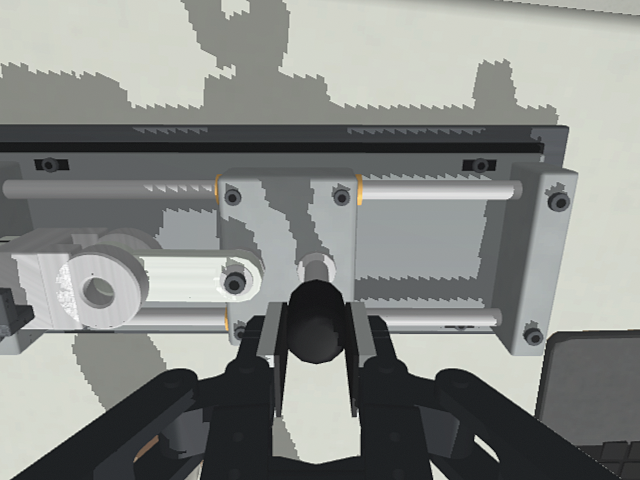

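View pics/w5a.png

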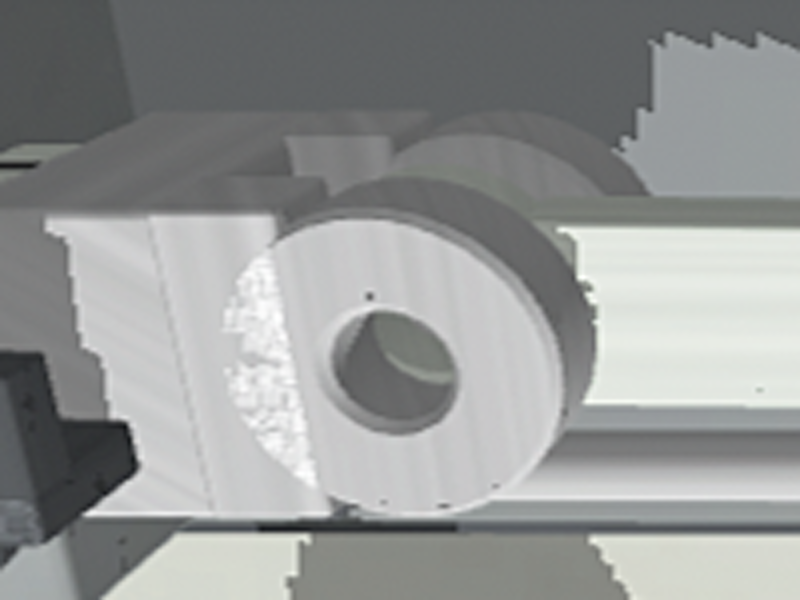

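Run:
```python
from h import *
p=dict(np.load('w5.npz')); b=ray(p,99,292.5,.078); t=np.array([.5108,-.265])
h=np.radians(-84.5);ux=np.array([np.cos(h),np.sin(h)]);uy=np.array([-ux[1],ux[0]])
print(b,ux@(b[:2]-t),uy@(b[:2]-t))
# overlay
a=cv2.imread('pics/w5.png')[200:350,0:200];a=cv2.resize(a,None,fx=4,fy=4,interpolation=2)
def circ(c,z,r,col):
    P=[]
    for th in np.linspace(0,2*np.pi,60):
        q=np.array([c[0]+r*np.cos(th),c[1]+r*np.sin(th),z]);P.append((proj(p,q)-[0,200])*4)
    cv2.polylines(a,[np.int32(P)],True,col,1)
circ(b,.078,.00675,(0,0,255));circ(b,.066,.00675,(0,255,255));circ(b,.064,.008,(0,255,0));circ(b,.054,.008,(255,255,0));circ(b,.078,.019,(255,0,0))
circ(b,.052,.00675,(255,0,255))
cv2.imwrite('pics/w5o.png',cv2.resize(a[100:560,150:650],None,fx=1.5,fy=1.3))
```

```text
[ 0.5218 -0.3624  0.078 ] 0.09798994829517053 0.001642519779650974
```

View pics/w5o.png

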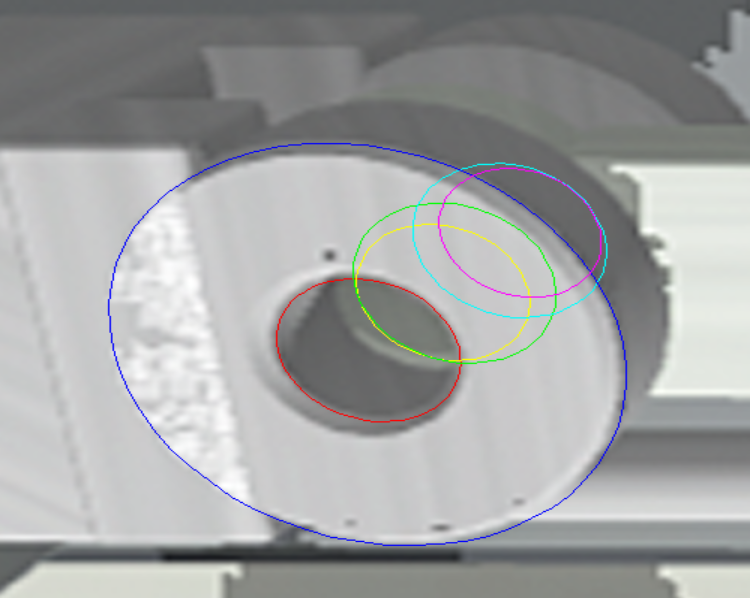

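View pics/top1a.png

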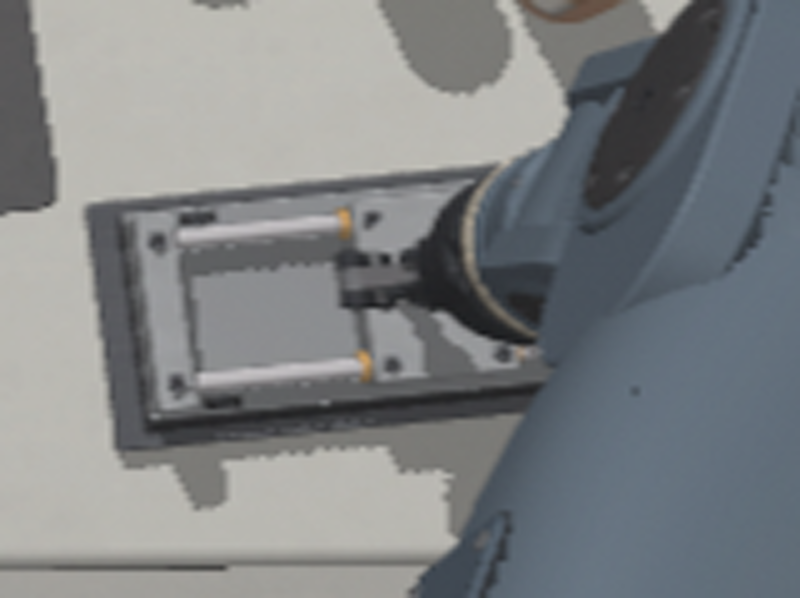

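Emit:
{"api": "send_rows", "payload": {"series": "0 0 -2 0 0 0 15; 0 0 -2 0 0 0 15; 0 0 -1 0 0 0 15; 0 0 0 0 0 0 15; 0 0 0 0 0 0 15"}}

```text
time: 7.75
eef_pos: [0.5112, -0.2687, 0.0736]
tool_rot: [[-0.001, -0.995, -0.097], [0.0, -0.097, 0.995], [-1.0, 0.001, 0.0]]
ft_force: [-5.2, 0.9, -12.3]
opening: 0.0214
```

Emit:
{"api": "send_rows", "payload": {"series": "0 0 -2 0 0 0 15; 0 0 -1 0 0 0 15; 0 0 0 0 0 0 15"}}

```text
time: 8.05
eef_pos: [0.5114, -0.2717, 0.0735]
tool_rot: [[-0.001, -0.995, -0.097], [0.0, -0.097, 0.995], [-1.0, 0.001, 0.001]]
ft_force: [-4.9, 1.1, -12.1]
opening: 0.0219
```

Emit:
{"api": "send_rows", "payload": {"series": "0 0 -1 0 0 0 15; 0 0 0 0 0 0 15; 0 0 -1 0 0 0 15; 0 0 0 0 0 0 15"}}

```text
time: 8.45
eef_pos: [0.5115, -0.2729, 0.0736]
tool_rot: [[-0.001, -0.995, -0.097], [0.002, -0.097, 0.995], [-1.0, 0.001, 0.002]]
ft_force: [-4.6, 4.8, -11.5]
opening: 0.0214
```

Emit:
{"api": "send_rows", "payload": {"series": "0 0 -1 0 0 0 15; 0 0 0 0 0 0 15; 0 0 0 0 0 0 15"}}

```text
time: 8.75
eef_pos: [0.5115, -0.2729, 0.0735]
tool_rot: [[-0.002, -0.995, -0.098], [0.003, -0.098, 0.995], [-1.0, 0.001, 0.004]]
ft_force: [-6.2, 8.4, -10.1]
opening: 0.0211
```

Emit:
{"api": "send_rows", "payload": {"series": "0 0 4 0 0 0 15; 0 0 4 0 0 0 15; 0 0 3 0 0 0 15; 0 0 0 0 0 0 15; 0 0 0 0 0 0 15"}}

```text
time: 9.25
eef_pos: [0.5107, -0.264, 0.0736]
tool_rot: [[-0.001, -0.995, -0.097], [-0.0, -0.097, 0.995], [-1.0, 0.001, -0.0]]
ft_force: [-5.8, -0.8, -12.2]
opening: 0.0217
```

Emit:
{"api": "send_rows", "payload": {"series": "0 0 1 0 0 0 15; 0 0 0 0 0 0 15; 0 0 0 0 0 0 45; 0 0 0 0 0 0 45; 0 0 0 0 0 0 45"}}

```text
time: 9.75
eef_pos: [0.5129, -0.2635, 0.0753]
tool_rot: [[0.004, -0.995, -0.097], [-0.002, -0.097, 0.995], [-1.0, -0.003, -0.002]]
ft_force: [-0.3, -0.2, 0.3]
opening: 0.0452
```

Emit:
{"api": "send_rows", "payload": {"series": "-30 0 0 0 0 0 60; -45 0 0 0 0 0 60; -45 0 0 0 0 0 60; -40 0 -30 0 0 0 60; 0 35 -48 0 0 0 60"}}

```text
time: 10.25
eef_pos: [0.4937, -0.3369, 0.2409]
tool_rot: [[0.011, -0.995, -0.102], [-0.007, -0.102, 0.995], [-1.0, -0.01, -0.008]]
ft_force: [1.6, -0.5, -0.3]
opening: 0.0599
```

Emit:
{"api": "send_rows", "payload": {"series": "0 -40 -22 0 0 0 60; 0 -40 0 0 0 0 60; 0 0 0 0 0 0 60; 0 0 0 0 0 0 60"}}

```text
time: 10.65
eef_pos: [0.5713, -0.3498, 0.2337]
tool_rot: [[0.0, -0.995, -0.098], [-0.0, -0.098, 0.995], [-1.0, -0.0, -0.0]]
ft_force: [-0.3, -0.1, -0.3]
opening: 0.0599
```

Run:
```python
from h import *
p=snap('wrist','w6');s=manip.state();print(s['eef_pos'],s['tool_rot'][:,0])
np.savez('w6.npz',pose=p['pose'],intrinsics=p['intrinsics'])
```

```text
[ 0.5706 -0.3497  0.2342] [ 0.0003 -0.0004 -1.    ]
```

View pics/w6.png

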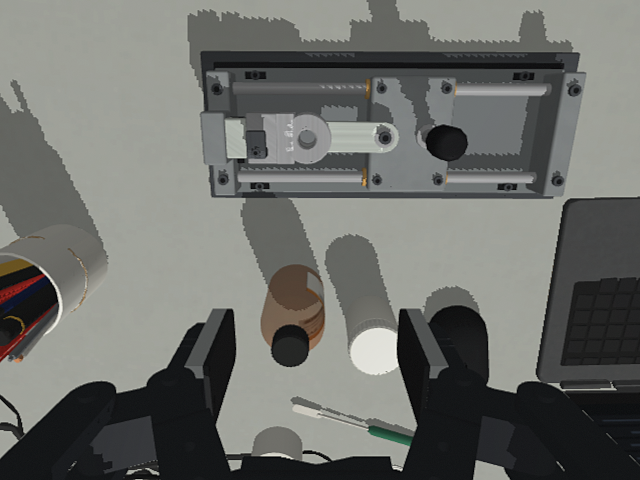

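Run:
```python
from h import *
p=dict(np.load('w6.npz'))
a=cv2.imread('pics/w6.png')
cv2.imwrite('pics/w6a.png',cv2.resize(a[100:180,230:345],None,fx=7,fy=7,interpolation=2)[:600,:800])
cv2.imwrite('pics/w6b.png',cv2.resize(a[100:180,390:490],None,fx=7,fy=7,interpolation=2))
```

```text
(no output)
```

View pics/w6a.png

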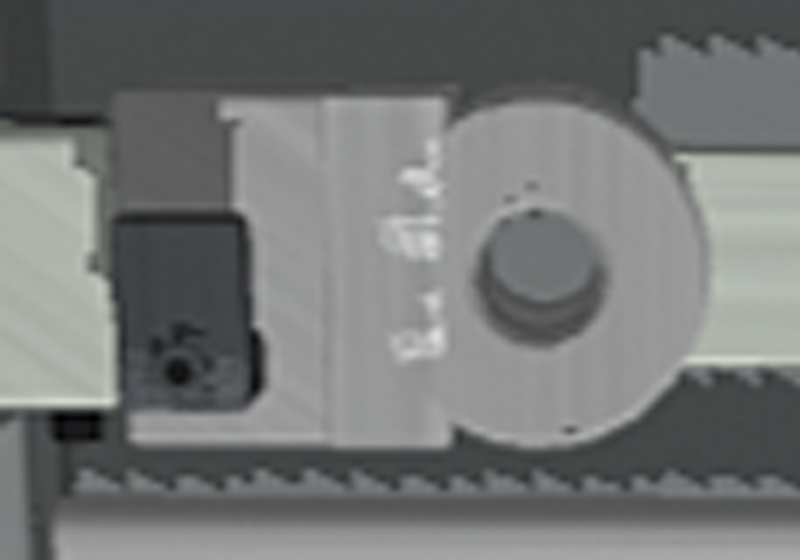

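View pics/w6b.png

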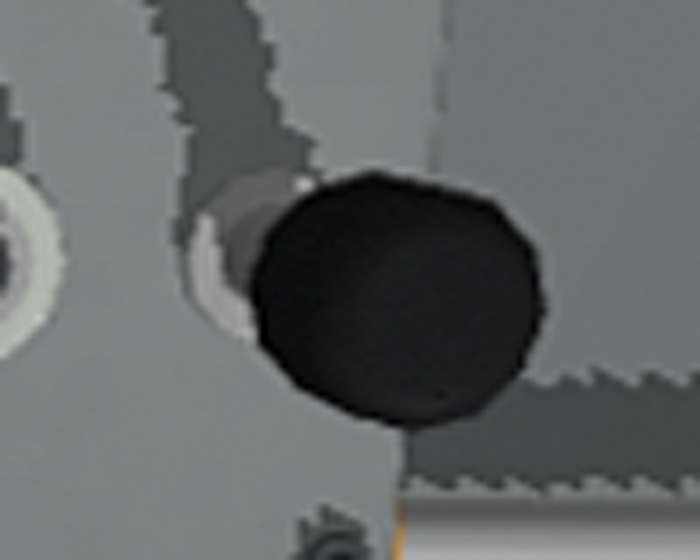

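Run:
```python
from h import *
p=dict(np.load('w6.npz'))
b=ray(p,307.1,139.7,.078);print(b, ray(p,448.5,142.5,.112))
h=np.radians(-84.5);ux=np.array([np.cos(h),np.sin(h)]);uy=np.array([-ux[1],ux[0]])
k=np.array([.5108,-.2632]);print(ux@(b[:2]-k),uy@(b[:2]-k))
plan([.475,.2725,.25],95.5)
```

```text
[ 0.5227 -0.3627  0.078 ] [ 0.5118 -0.2653  0.112 ]
0.1001469845326159 0.002299735141197389
t 10.7 pos [ 0.5706 -0.3497  0.2342] head 95.60863504925466 F [ 0.2322  0.72   -0.3934] rows 16 j [-0.5498  0.4957  0.467   1.5415 -0.0002 -0.6477]
-1.0 2.1 39.3 0.0001 0 0 ; -1.0 2.2 39.3 0.0001 0 0 ; -1.0 2.2 39.3 0.0001 0 0 ; -1.0 2.2 39.3 0.0001 0 0 ; -1.0 2.2 39.3 0.0001 0 0 ; -1.0 2.2 39.3 0.0001 0 0 ; -1.0 2.2 39.3 0.0001 0 0 ; -1.0 2.2 39.3 0.0001 0 0 ; -1.0 2.2 39.3 0.0001 0 0 ; -1.0 2.2 39.3 0.0001 0 0 ; -1.0 2.2 39.3 0.0001 0 0 ; -1.0 2.2 39.3 0.0001 0 0 ; -1.0 2.2 39.3 0.0001 0 0 ; -1.0 2.2 39.3 0.0001 0 0 ; -1.0 2.2 39.3 0.0001 0 0 ; -1.0 2.2 39.3 0.0001 0 0 ; 
tilt [ 0.0003 -0.0004 -1.    ]
```

Emit:
{"api": "send_rows", "payload": {"series": "-5 1 30 0 0 0 60; -5 2 42 0 0 0 60; -1 2 42 0 0 0 60; -1 2 42 0 0 0 60; -1 2 42 0 0 0 60"}}

```text
time: 11.2
eef_pos: [0.541, -0.1523, 0.2481]
tool_rot: [[0.002, -0.995, -0.097], [-0.001, -0.097, 0.995], [-1.0, -0.002, -0.001]]
ft_force: [1.8, 0.7, 0.2]
opening: 0.0599
```

Emit:
{"api": "send_rows", "payload": {"series": "0 2 42 0 0 0 60; 0 2 42 0 0 0 60; 0 2 42 0 0 0 60; 0 2 42 0 0 0 60; 0 2 42 0 0 0 60"}}

```text
time: 11.7
eef_pos: [0.5107, 0.0556, 0.2481]
tool_rot: [[0.002, -0.995, -0.097], [0.0, -0.097, 0.995], [-1.0, -0.002, -0.0]]
ft_force: [0.7, 0.1, 0.2]
opening: 0.06
```

Emit:
{"api": "send_rows", "payload": {"series": "0 2 42 0 0 0 60; 0 2 42 0 0 0 60; 0 2 42 0 0 0 60; 0 2 42 0 0 0 60; 0 2 20 0 0 0 60"}}

```text
time: 12.2
eef_pos: [0.4825, 0.2429, 0.2478]
tool_rot: [[0.002, -0.995, -0.099], [0.001, -0.099, 0.995], [-1.0, -0.002, 0.001]]
ft_force: [0.2, 0.4, -0.6]
opening: 0.0601
```

Emit:
{"api": "send_rows", "payload": {"series": "0 0 0 0 0 0 60; 0 0 0 0 0 0 60"}}

```text
time: 12.4
eef_pos: [0.4832, 0.2402, 0.2476]
tool_rot: [[0.001, -0.995, -0.098], [0.0, -0.098, 0.995], [-1.0, -0.001, -0.0]]
ft_force: [0.3, 0.4, 0.1]
opening: 0.0602
```

Run:
```python
from h import *
p=snap('wrist','w7');s=manip.state();print(s['eef_pos'],s['tool_rot'][:,0],s['time'])
np.savez('w7.npz',pose=p['pose'],intrinsics=p['intrinsics'])
for d in manip.find_in('yoke_pin',p)[:2]: print(d['score'],w(p,d['at']),proj(p,w(p,d['at'])))
```

```text
[0.4835 0.2396 0.2475] [ 0.001 -0.    -1.   ] 12.45
0.9 [0.4719 0.2742 0.0799] [360.0628 190.0068]
```

View pics/w7.png

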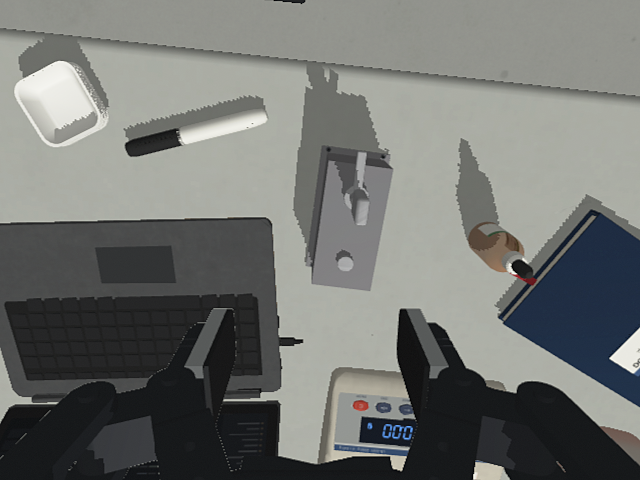

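Run:
```python
from h import *
a=cv2.imread('pics/w7.png')
cv2.imwrite('pics/w7a.png',cv2.resize(a[140:240,310:400],None,fx=6,fy=6,interpolation=2))
```

```text
(no output)
```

View pics/w7a.png

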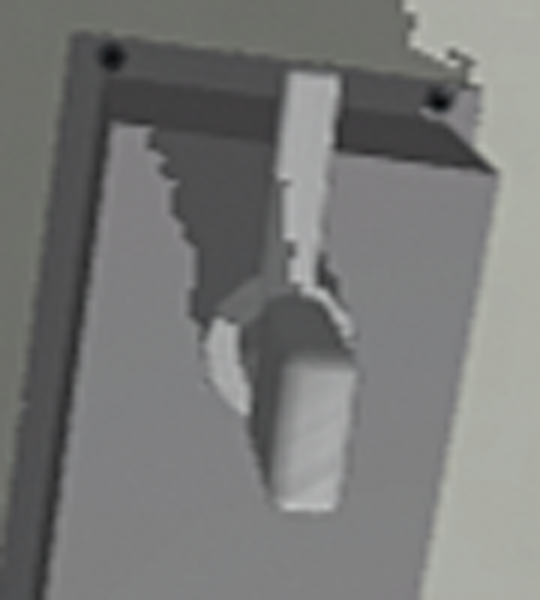

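Run:
```python
from h import *
p=dict(np.load('w7.npz'))
f=lambda x,y,z:ray(p,310+x/6,140+y/6,z)
c=f(315,435,.114); print('axis',c)
A=f(323,362,.114);B=f(308,508,.114);d=A-B;print('grip len',np.linalg.norm(d),np.degrees(np.arctan2(d[1],d[0])))
A=f(357,365,.114);B=f(340,510,.114);d=A-B;print('edge R',np.linalg.norm(d),np.degrees(np.arctan2(d[1],d[0])))
e=f(312,73,.0665);d=e-c;print('armend',e,np.linalg.norm(d[:2]),np.degrees(np.arctan2(d[1],d[0])))
A=f(338,78,.0665);B=f(317,283,.0665);d=A-B;print('arm edge',np.degrees(np.arctan2(d[1],d[0])))
s=ray(p,345.5,260,.065);print('spare',s)
q=[f(108,122,.06),f(497,172,.06)];d=q[0]-q[1];print('block edge',q,np.linalg.norm(d),np.degrees(np.arctan2(d[1],d[0])))
L=ray(p,328,161,.06),ray(p,312.5,282,.06);print(L)
# collar: leftmost 205,345 at z~.066
plan([.479,.2735,.20],95.5)
```

```text
axis [0.4819 0.2741 0.114 ]
grip len 0.01901863772587258 -178.11045518433917
edge R 0.018913167569950196 -178.67116848157755
armend [0.4428 0.2734 0.0665] 0.03916183979330836 -178.980017503767
arm edge -178.19495206328793
spare [0.5403 0.2713 0.065 ]
block edge [array([0.4531, 0.2462, 0.06  ]), array([0.4548, 0.3023, 0.06  ])] 0.05607038505897463 -91.69654076507439
(array([0.4537, 0.2463, 0.06  ]), array([0.5672, 0.2438, 0.06  ]))
t 12.5 pos [0.4836 0.2394 0.2474] head 95.52479265507377 F [-0.2796 -0.1271 -0.3747] rows 2 j [ 0.4598  0.2526  0.1293  1.4469 -0.0004  0.3634]
23.7 0.7 17.2 0.0002 0 0 ; 23.7 0.7 17.2 0.0002 0 0 ; 
tilt [ 0.0008 -0.     -1.    ]
```

Emit:
{"api": "send_rows", "payload": {"series": "20 0 10 0.07 0 0 60; 36 1 24 0 0 0 60; 40 0 0 0 0 0 60; 0 0 0 0 0 0 60; 0 0 0 0 0 0 60"}}

```text
time: 13.0
eef_pos: [0.4812, 0.2733, 0.1517]
tool_rot: [[-0.001, -1.0, -0.026], [-0.001, -0.026, 1.0], [-1.0, 0.001, -0.001]]
ft_force: [0.4, 0.6, 2.0]
opening: 0.0597
```

Run:
```python
from h import *
p=snap('wrist','w8');s=manip.state();print(s['eef_pos'],s['tool_rot'],s['time'])
print(proj(p,[.4815,.2737,.114]),proj(p,[.4815,.2737,.066]),proj(p,s['eef_pos']))
```

```text
[0.482  0.2738 0.1528] [[ 0.0015 -0.9997 -0.026 ]
 [ 0.0006 -0.026   0.9997]
 [-1.     -0.0016  0.0006]] 13.05
[318.7145 255.9107] [318.3854 229.4112] [319.3911 287.6247]
```

View pics/w8.png

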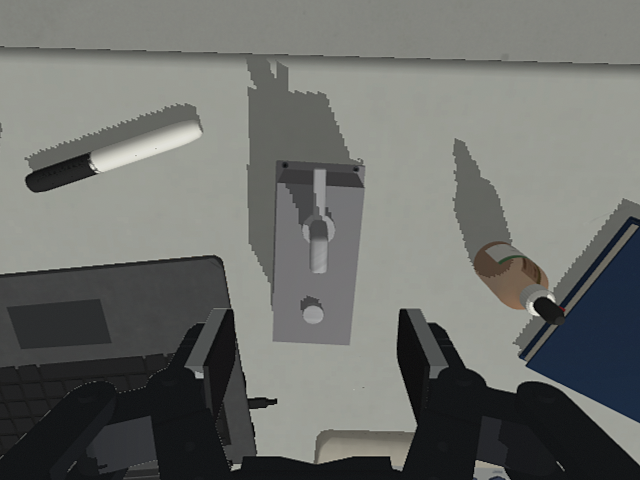

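Emit:
{"api": "send_rows", "payload": {"series": "40 0 0 0 0 0 50; 25 0 0 0 0 0 50; 16 0 0 0 0 0 50; 0 0 0 0 0 0 40; 0 0 0 0 0 0 40"}}

```text
time: 13.55
eef_pos: [0.4825, 0.2747, 0.072]
tool_rot: [[0.002, -1.0, -0.027], [0.001, -0.027, 1.0], [-1.0, -0.002, 0.001]]
ft_force: [-0.7, 0.6, 0.2]
opening: 0.0401
```

Run:
```python
from h import *
p=snap('wrist','w9');s=manip.state();print(s['eef_pos'],s['ft_force'])
```

```text
[0.4825 0.2748 0.0721] [ 0.1974 -0.4278 -0.0526]
```

View pics/w9.png

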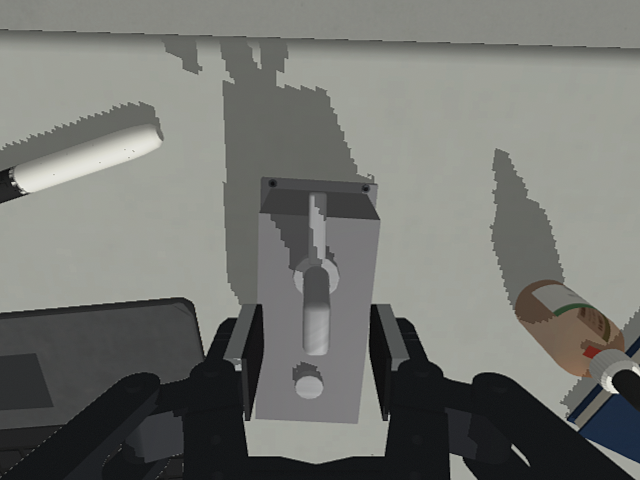

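Emit:
{"api": "send_rows", "payload": {"series": "0 0 0 0 0 0 4; 0 0 0 0 0 0 4; 0 0 0 0 0 0 4; 0 0 0 0 0 0 4; 0 0 0 0 0 0 4", "newtons": 50}}

```text
time: 14.1
eef_pos: [0.4818, 0.2748, 0.0712]
tool_rot: [[0.002, -1.0, -0.027], [0.001, -0.027, 1.0], [-1.0, -0.002, 0.001]]
ft_force: [-0.4, -0.7, 6.3]
opening: 0.008
```

Run:
```python
from h import *
p=snap('wrist','w10');s=manip.state();print(s['eef_pos'],s['tool_rot'],s['ft_force'],s['opening'])
```

```text
[0.4818 0.2748 0.0712] [[ 0.0019 -0.9996 -0.0274]
 [ 0.0008 -0.0274  0.9996]
 [-1.     -0.002   0.0008]] [-0.5427 -1.0251  7.9492] 0.008356874852211984
```

View pics/w10.png

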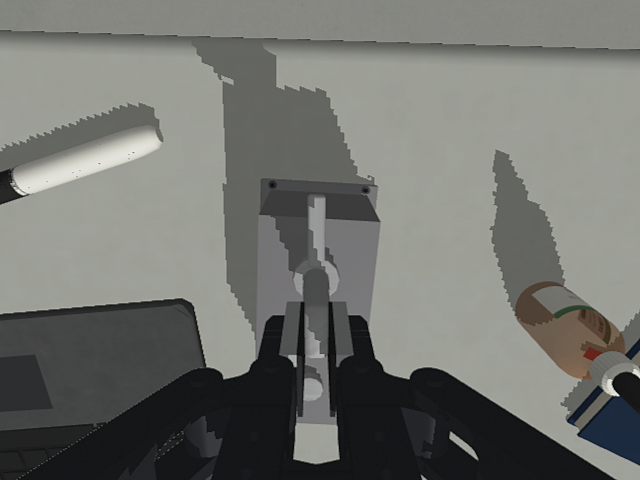

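Emit:
{"api": "send_rows", "payload": {"series": "-3 0 0 0 0 0 4; -5 0 0 0 0 0 4; -8 0 0 0 0 0 4; -10 0 0 0 0 0 4; -10 0 0 0 0 0 4"}}

```text
time: 14.65
eef_pos: [0.4811, 0.2745, 0.1069]
tool_rot: [[0.0, -1.0, -0.027], [0.0, -0.027, 1.0], [-1.0, -0.0, 0.0]]
ft_force: [-1.0, -1.2, -1.6]
opening: 0.0085
```

Emit:
{"api": "send_rows", "payload": {"series": "-20 0 0 0 0 0 4; -30 0 0 0 0 0 4; -20 0 0 0 0 0 4; 0 0 0 0 0 0 4; 0 0 0 0 0 0 4"}}

```text
time: 15.15
eef_pos: [0.4812, 0.2746, 0.1762]
tool_rot: [[0.001, -1.0, -0.027], [0.0, -0.027, 1.0], [-1.0, -0.001, 0.0]]
ft_force: [-0.7, -1.3, -1.8]
opening: 0.0083
```

Run:
```python
from h import *
p=snap('wrist','w11');s=manip.state();print(s['eef_pos'],s['tool_rot'],s['ft_force'],s['opening'])
np.savez('w11.npz',pose=p['pose'],intrinsics=p['intrinsics'],t=s['eef_pos'],R=s['tool_rot'])
snap('side','s11');a=cv2.imread('pics/s11.png');cv2.imwrite('pics/s11a.png',cv2.resize(a[200:340,300:440],None,fx=4,fy=4,interpolation=2))
```

```text
[0.4808 0.2743 0.1754] [[-0.0006 -0.9996 -0.0273]
 [-0.0004 -0.0273  0.9996]
 [-1.      0.0006 -0.0004]] [ 0.5756 -0.1186 -1.9889] 0.008418853503868494
```

View pics/w11.png

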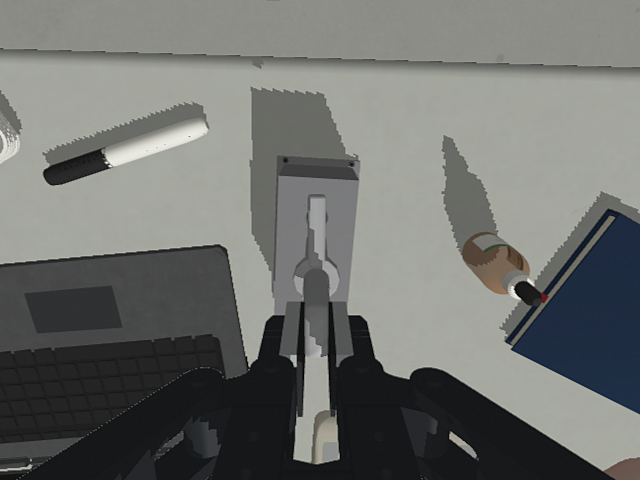

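View pics/s11a.png

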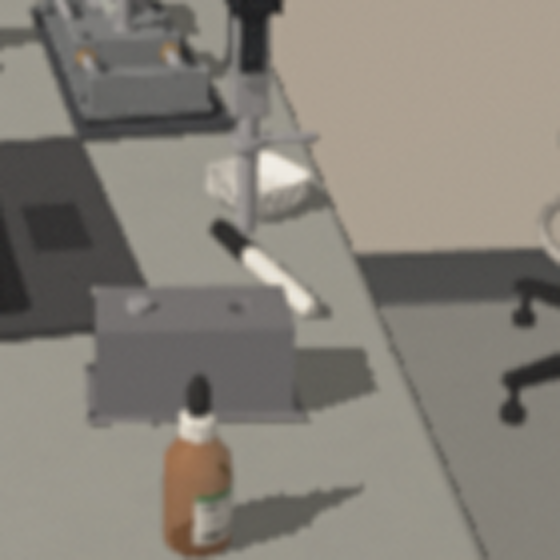

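Run:
```python
from h import *
p=np.load('w11.npz')
a=cv2.imread('pics/w11.png');a=cv2.resize(a[180:380,250:390],None,fx=4,fy=4,interpolation=2)
R=p['R'];t=p['t'];o=t+R@np.array([.011,0,0])
def circ(c,r,col):
    P=[(proj(p,c+R@np.array([0,r*np.cos(th),r*np.sin(th)]))-[250,180])*4 for th in np.linspace(0,2*np.pi,60)]
    cv2.polylines(a,[np.int32(P)],True,col,1)
circ(o+R@np.array([-.006,0,0]),.011,(0,0,255)); circ(o,.011,(0,255,255))
# arm at top 6.5, to 40mm along +tool y
P=[(proj(p,o+R@np.array([-.0065,y,z]))-[250,180])*4 for y,z in((.011,.004),(.04,.004),(.04,-.004),(.011,-.004))]
cv2.polylines(a,[np.int32(P)],True,(0,255,0),1)
P=[(proj(p,o+R@np.array([-.054,y,z]))-[250,180])*4 for y,z in((.011,.005),(-.011,.005),(-.011,-.005),(.011,-.005))]
cv2.polylines(a,[np.int32(P)],True,(255,0,0),1)
cv2.imwrite('pics/w11o.png',a[:600])
cv2.imwrite('pics/w11o.png',cv2.resize(a,None,fx=.75*1,fy=.75))
```

```text
(no output)
```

View pics/w11o.png

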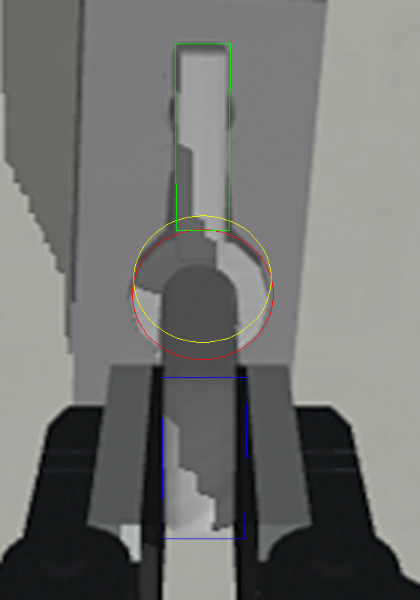

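Emit:
{"api": "send_rows", "payload": {"series": "-25 0 0 -0.07 0 0 4; -10 1 -25 0 0 0 4; 0 1 -38 0 0 0 4; 0 1 -40 0 0 0 4; 0 1 -40 0 0 0 4"}}

```text
time: 15.75
eef_pos: [0.4903, 0.1304, 0.2098]
tool_rot: [[-0.002, -0.995, -0.098], [-0.001, -0.098, 0.995], [-1.0, 0.002, -0.0]]
ft_force: [1.0, -0.2, -1.9]
opening: 0.0083
```

Emit:
{"api": "send_rows", "payload": {"series": "0 1.4 -40 0 0 0 4; 0 1.4 -40 0 0 0 4; 0 1.4 -40 0 0 0 4; 0 1.4 -40 0 0 0 4; 0 1.4 -40 0 0 0 4"}}

```text
time: 16.25
eef_pos: [0.5027, -0.0696, 0.2099]
tool_rot: [[-0.002, -0.995, -0.097], [0.0, -0.097, 0.995], [-1.0, 0.002, 0.0]]
ft_force: [1.3, -0.1, -1.1]
opening: 0.0083
```

Emit:
{"api": "send_rows", "payload": {"series": "0 1.4 -40 0 0 0 4; 0 1.4 -40 0 0 0 4; 0 1.4 -40 0 0 0 4; 0 1.4 -40 0 0 0 4; 0 1.4 -40 0 0 0 4"}}

```text
time: 16.75
eef_pos: [0.5152, -0.2692, 0.2097]
tool_rot: [[-0.002, -0.995, -0.097], [0.001, -0.097, 0.995], [-1.0, 0.002, 0.001]]
ft_force: [0.7, -0.1, -1.6]
opening: 0.0083
```

Emit:
{"api": "send_rows", "payload": {"series": "0 1 -40 0 0 0 4; 0 1 -30 0 0 0 4; 0 0 -20 0 0 0 4; 0 0 0 0 0 0 4; 0 0 0 0 0 0 4"}}

```text
time: 17.25
eef_pos: [0.5221, -0.3573, 0.2095]
tool_rot: [[-0.002, -0.995, -0.096], [0.002, -0.096, 0.995], [-1.0, 0.002, 0.002]]
ft_force: [-0.2, -0.3, -1.5]
opening: 0.0084
```

Run:
```python
from h import *
plan([.5224,-.3626,.21],95.5)
```

```text
t 17.25 pos [ 0.5221 -0.3573  0.2095] head 95.52678495169928 F [-0.1821 -0.2613 -1.4758] rows 1 j [-0.6003  0.4285  0.2944  1.4392  0.0001 -0.6967]
-0.5 0.2 -5.3 0.0005 0 0 ; 
tilt [-0.002   0.0015 -1.    ]
```

Emit:
{"api": "send_rows", "payload": {"series": "0 0 -5.3 0 0 0 4; 30 0 0 0 0 0 4; 28 0 0 0 0 0 4; 0 0 0 0 0 0 4; 0 0 0 0 0 0 4"}}

```text
time: 17.75
eef_pos: [0.5232, -0.3621, 0.1535]
tool_rot: [[-0.0, -0.995, -0.098], [0.0, -0.098, 0.995], [-1.0, 0.0, 0.0]]
ft_force: [0.3, 0.8, -0.3]
opening: 0.0084
```

Run:
```python
from h import *
p=snap('wrist','w12');s=manip.state();print(s['eef_pos'],s['tool_rot'][:,0],s['ft_force'])
np.savez('w12.npz',pose=p['pose'],intrinsics=p['intrinsics'],t=s['eef_pos'],R=s['tool_rot'])
R=s['tool_rot'];t=s['eef_pos']
print('nose',proj(p,t+R@[.065,0,0]),'boreest',proj(p,[.5224,-.3626,.078]))
snap('side','s12')
```

```text
[ 0.5237 -0.3626  0.1544] [ 0.001  -0.0008 -1.    ] [ 1.0117 -0.4297 -1.4096]
nose [316.7893 240.5639] boreest [317.098  232.5874]
```

View pics/w12.png

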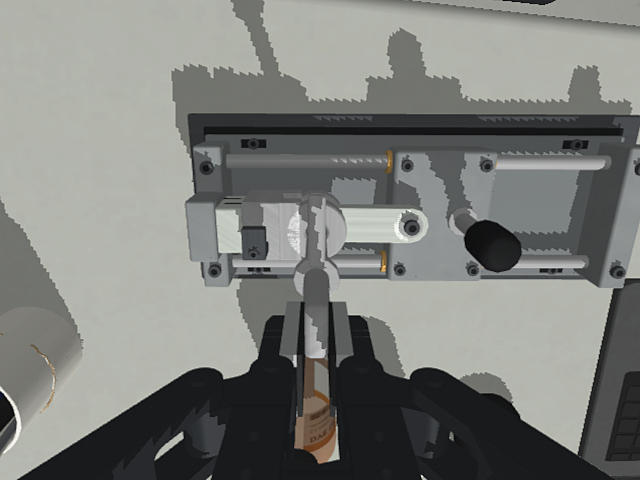

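Run:
```python
from h import *
p=np.load('w12.npz')
a=cv2.imread('pics/w12.png');a=cv2.resize(a[170:310,230:390],None,fx=5,fy=5,interpolation=2)
def circ(c,r,col):
    P=[(proj(p,np.array(c)+r*np.array([np.cos(th),np.sin(th),0]))-[230,170])*5 for th in np.linspace(0,2*np.pi,60)]
    cv2.polylines(a,[np.int32(P)],True,col,1)
b=[.5224,-.3626,.078];circ(b,.019,(0,0,255));circ(b,.00675,(0,0,255))
R=p['R'];t=p['t']
circ(t+R@[.065,0,0],.005,(0,255,0));circ(t+R@[.005,0,0],.011,(0,255,0))
cv2.imwrite('pics/w12o.png',a[:600])
```

```text
(no output)
```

View pics/w12o.png

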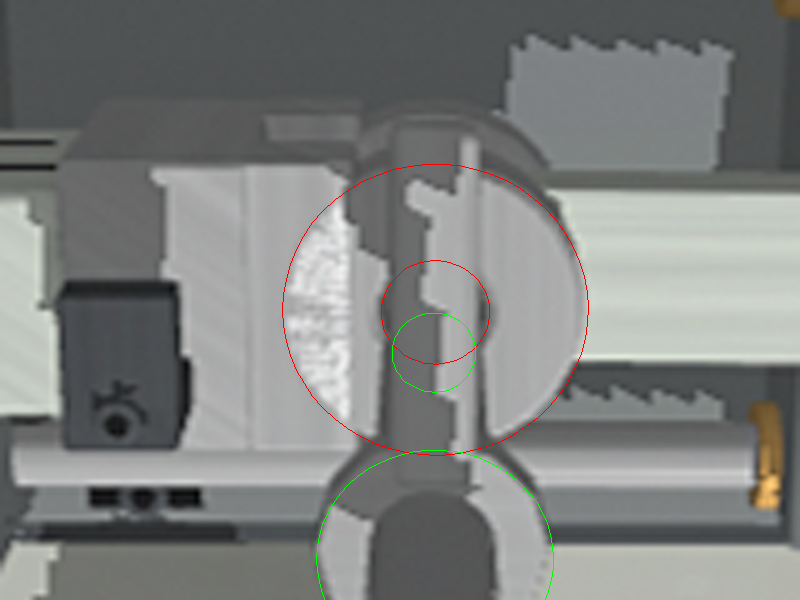

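Emit:
{"api": "send_rows", "payload": {"series": "4 1 0 0 0 0 4; 4 0 0 0 0 0 4; 0 0 0 0 0 0 4; 0 0 0 0 0 0 4"}}

```text
time: 18.25
eef_pos: [0.5221, -0.3629, 0.145]
tool_rot: [[-0.0, -0.995, -0.097], [-0.0, -0.097, 0.995], [-1.0, 0.0, -0.0]]
ft_force: [-0.0, 0.3, -1.8]
opening: 0.0085
```

Emit:
{"api": "send_rows", "payload": {"series": "2 0 0 0 0 0 4; 2 0 0 0 0 0 4; 1 0 0 0 0 0 4; 0 0 0 0 0 0 4"}}

```text
time: 18.65
eef_pos: [0.5221, -0.3628, 0.1397]
tool_rot: [[-0.0, -0.995, -0.097], [0.0, -0.097, 0.995], [-1.0, 0.0, 0.0]]
ft_force: [-0.1, -0.3, -0.9]
opening: 0.0083
```

Emit:
{"api": "send_rows", "payload": {"series": "2 0 0 0 0 0 4; 2 0 0 0 0 0 4; 2 0 0 0 0 0 4; 0 0 0 0 0 0 4"}}

```text
time: 19.05
eef_pos: [0.522, -0.3627, 0.1335]
tool_rot: [[-0.001, -0.995, -0.097], [0.0, -0.097, 0.995], [-1.0, 0.001, 0.0]]
ft_force: [-0.3, 0.9, -0.7]
opening: 0.0084
```

Emit:
{"api": "send_rows", "payload": {"series": "2 0 0 0 0 0 4; 2 0 0 0 0 0 4; 2 0 0 0 0 0 4; 0 0 0 0 0 0 4"}}

```text
time: 19.45
eef_pos: [0.522, -0.3628, 0.1276]
tool_rot: [[-0.0, -0.995, -0.097], [0.0, -0.097, 0.995], [-1.0, 0.0, 0.0]]
ft_force: [-0.3, 0.3, -1.2]
opening: 0.0083
```

Emit:
{"api": "send_rows", "payload": {"series": "2 0 0 0 0 0 4; 2 0 0 0 0 0 4; 2 0 0 0 0 0 4; 0 0 0 0 0 0 4"}}

```text
time: 19.85
eef_pos: [0.522, -0.3628, 0.1215]
tool_rot: [[-0.001, -0.995, -0.097], [0.0, -0.097, 0.995], [-1.0, 0.001, 0.0]]
ft_force: [0.2, -0.0, -1.5]
opening: 0.0086
```

Emit:
{"api": "send_rows", "payload": {"series": "2 0 0 0 0 0 4; 2 0 0 0 0 0 4; 2 0 0 0 0 0 4; 0 0 0 0 0 0 4"}}

```text
time: 20.25
eef_pos: [0.522, -0.3628, 0.1156]
tool_rot: [[-0.0, -0.995, -0.097], [0.0, -0.097, 0.995], [-1.0, 0.0, 0.0]]
ft_force: [0.6, 0.1, -2.0]
opening: 0.0082
```

Emit:
{"api": "send_rows", "payload": {"series": "2 0 0 0 0 0 4; 2 0 0 0 0 0 4; 2 0 0 0 0 0 4; 0 0 0 0 0 0 4"}}

```text
time: 20.65
eef_pos: [0.522, -0.3628, 0.1096]
tool_rot: [[-0.001, -0.995, -0.097], [0.0, -0.097, 0.995], [-1.0, 0.0, 0.0]]
ft_force: [0.1, -0.3, -1.2]
opening: 0.0084
```

Emit:
{"api": "send_rows", "payload": {"series": "3 0 0 0 0 0 4; 3 0 0 0 0 0 4; 3 0 0 0 0 0 4; 0 0 0 0 0 0 4"}}

```text
time: 21.05
eef_pos: [0.5219, -0.3627, 0.1004]
tool_rot: [[-0.001, -0.995, -0.097], [0.0, -0.097, 0.995], [-1.0, 0.001, 0.0]]
ft_force: [-0.2, -0.1, -1.4]
opening: 0.0083
```

Emit:
{"api": "send_rows", "payload": {"series": "3 0 0 0 0 0 4; 3 0 0 0 0 0 4; 2 0 0 0 0 0 4; 0 0 0 0 0 0 4"}}

```text
time: 21.45
eef_pos: [0.522, -0.3628, 0.0925]
tool_rot: [[-0.0, -0.995, -0.097], [0.0, -0.097, 0.995], [-1.0, 0.0, 0.0]]
ft_force: [0.7, -0.0, -1.9]
opening: 0.0086
```

Emit:
{"api": "send_rows", "payload": {"series": "1 0 0 0 0 0 4; 1 0 0 0 0 0 4; 0 0 0 0 0 0 4; 0 0 0 0 0 0 4"}}

```text
time: 21.85
eef_pos: [0.5222, -0.3629, 0.091]
tool_rot: [[0.0, -0.995, -0.097], [-0.0, -0.097, 0.995], [-1.0, -0.0, -0.0]]
ft_force: [-0.6, -0.1, -1.1]
opening: 0.0087
```

Emit:
{"api": "send_rows", "payload": {"series": "1 0 0 0 0 0 4; 0 0 0 0 0 0 4; 1 0 0 0 0 0 4; 0 0 0 0 0 0 4; 0 0 0 0 0 0 4"}}

```text
time: 22.35
eef_pos: [0.5223, -0.363, 0.0892]
tool_rot: [[0.0, -0.995, -0.097], [-0.0, -0.097, 0.995], [-1.0, -0.0, -0.0]]
ft_force: [-0.8, -0.3, 1.7]
opening: 0.0084
```

Emit:
{"api": "send_rows", "payload": {"series": "0 0 0 -0.05 0 0 4; 0 0 0 -0.1 0 0 4; 0 0 0 -0.1 0 0 4; 0 0 0 -0.1 0 0 4; 0 0 0 -0.05 0 0 4"}}

```text
time: 22.85
eef_pos: [0.5219, -0.3628, 0.0892]
tool_rot: [[-0.0, -0.877, -0.48], [0.0, -0.48, 0.877], [-1.0, 0.0, 0.0]]
ft_force: [-1.0, 1.8, 3.7]
opening: 0.0082
```

Emit:
{"api": "send_rows", "payload": {"series": "0 0 0 -0.05 0 0 4; 0 0 0 -0.1 0 0 4; 0 0 0 -0.1 0 0 4; 0 0 0 -0.1 0 0 4; 0 0 0 -0.05 0 0 4"}}

```text
time: 23.35
eef_pos: [0.5217, -0.3626, 0.0892]
tool_rot: [[-0.001, -0.621, -0.784], [0.0, -0.784, 0.621], [-1.0, 0.0, 0.001]]
ft_force: [-3.0, 2.5, 3.0]
opening: 0.0082
```

Run:
```python
from h import *
p=snap('wrist','w13');s=manip.state();print(s['eef_pos'],s['tool_rot'],s['ft_force'],s['ft_torque'])
```

```text
[ 0.5218 -0.3625  0.0892] [[-0.0006 -0.6196 -0.7849]
 [ 0.0004 -0.7849  0.6196]
 [-1.      0.      0.0007]] [-2.4645  1.4564  4.5855] [0.5029 0.5985 0.0044]
```

View pics/w13.png

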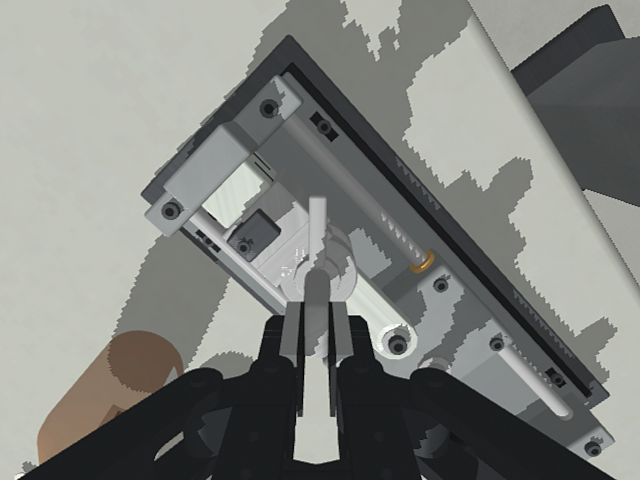

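Emit:
{"api": "send_rows", "payload": {"series": "0 0 0 -0.05 0 0 4; 0 0 0 -0.1 0 0 4; 0 0 0 -0.1 0 0 4; 0 0 0 -0.1 0 0 4; 0 0 0 -0.05 0 0 4"}}

```text
time: 23.9
eef_pos: [0.5216, -0.3625, 0.0892]
tool_rot: [[-0.001, -0.268, -0.963], [0.001, -0.963, 0.268], [-1.0, -0.0, 0.001]]
ft_force: [-3.1, 3.1, 3.8]
opening: 0.0084
```

Emit:
{"api": "send_rows", "payload": {"series": "0 0 0 -0.05 0 0 4; 0 0 0 -0.1 0 0 4; 0 0 0 -0.1 0 0 4; 0 0 0 -0.07 0 0 4; 0 0 0 0 0 0 4"}}

```text
time: 24.4
eef_pos: [0.5214, -0.3624, 0.0892]
tool_rot: [[-0.001, 0.048, -0.999], [0.001, -0.999, -0.048], [-1.0, -0.001, 0.001]]
ft_force: [-4.2, 2.3, 5.4]
opening: 0.0084
```

Run:
```python
from h import *
p=snap('wrist','w14');plan([.522,-.3626,.0892],185.5);print(manip.state()['ft_torque'])
```

```text
t 24.45 pos [ 0.5215 -0.3624  0.0892] head -177.3740946203501 F [-3.7351  3.5783  5.7383] rows 1 j [-0.6073  0.4769  0.0632  1.1583 -0.0001 -2.2239]
0.0 0.2 -0.5 -0.0502 0 0 ; 
tilt [-0.001   0.0006 -1.    ]
[ 0.6758  0.9105 -0.012 ]
```

View pics/w14.png

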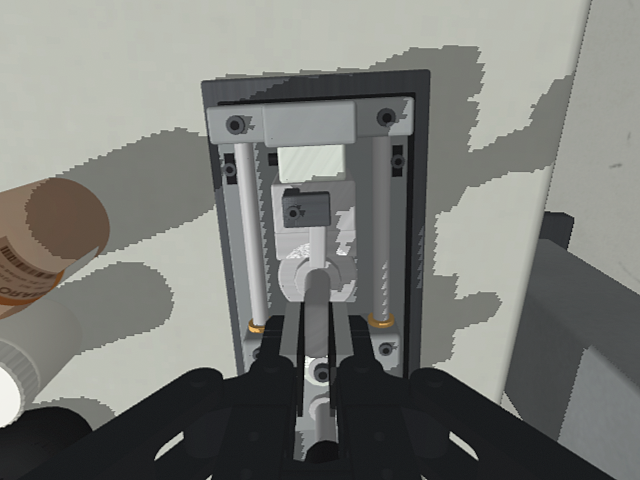

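Emit:
{"api": "send_rows", "payload": {"series": "0 0.2 -0.5 -0.03 0 0 4; 0 0 0 0 0 0 4; 0 0 0 0 0 0 30; 0 0 0 0 0 0 40; 0 0 0 0 0 0 40", "newtons": 20}}

```text
time: 24.95
eef_pos: [0.5229, -0.3632, 0.0889]
tool_rot: [[0.0, 0.076, -0.997], [-0.0, -0.997, -0.076], [-1.0, 0.0, -0.0]]
ft_force: [-0.5, 0.5, -0.0]
opening: 0.0403
```

Run:
```python
from h import *
p=snap('wrist','w15');s=manip.state();print(s['eef_pos'],s['ft_force'],s['opening'])
```

```text
[ 0.5229 -0.3632  0.0889] [-0.2069 -0.4096 -0.9207] 0.04010282861769672
```

View pics/w15.png

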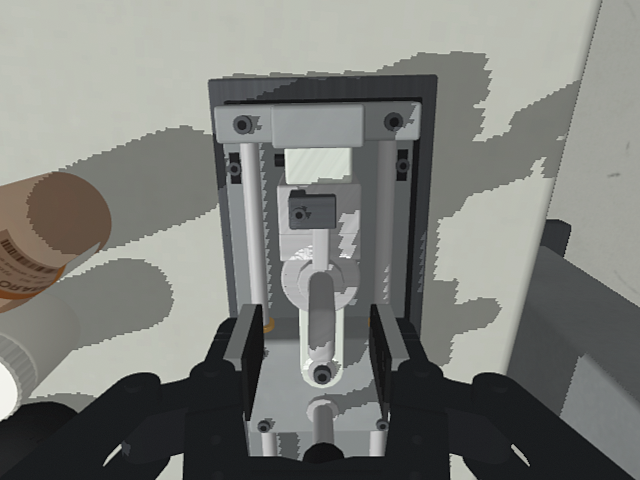

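Released cleanly: pin at (321,285), arm going up under the hook at (312,210). Lifting straight up and checking.

Emit:
{"api": "send_rows", "payload": {"series": "-20 0 0 0 0 0 50; -40 0 0 0 0 0 50; -40 0 0 0 0 0 50; -40 0 0 0 0 0 50; 0 0 0 0 0 0 50"}}

```text
time: 25.5
eef_pos: [0.5247, -0.3644, 0.2348]
tool_rot: [[0.007, 0.076, -0.997], [-0.005, -0.997, -0.076], [-1.0, 0.006, -0.007]]
ft_force: [0.9, -0.9, -0.3]
opening: 0.05
```

Emit:
{"api": "send_rows", "payload": {"series": "0 0 0 0 0 0 50; 0 0 0 0 0 0 50"}}

```text
time: 25.7
eef_pos: [0.5223, -0.3628, 0.2277]
tool_rot: [[-0.001, 0.076, -0.997], [0.001, -0.997, -0.076], [-1.0, -0.001, 0.001]]
ft_force: [0.3, 0.2, 0.4]
opening: 0.05
```

Run:
```python
from h import *
p=snap('wrist','w16');s=manip.state();print(s['eef_pos'],s['ft_force'],s['time'])
b=np.array([.5224,-.3626]);h=np.radians(-84.5);ux=np.array([np.cos(h),np.sin(h)]);uy=np.array([-ux[1],ux[0]])
a=cv2.imread('pics/w16.png')
def pl(pts,z,col):
    P=[proj(p,np.append(b+x*ux+y*uy,z)) for x,y in pts];cv2.polylines(a,[np.int32(P)],True,col,1)
T=np.linspace(0,2*np.pi,40)
pl([(.011*np.cos(t),.011*np.sin(t)) for t in T],.084,(0,0,255))
pl([(.011,.004),(.04,.004),(.04,-.004),(.011,-.004)],.0845,(0,255,0))
pl([(.011,.005),(-.011,.005),(-.011,-.005),(.011,-.005)],.132,(255,0,0))
cv2.imwrite('pics/w16o.png',cv2.resize(a[100:340,200:440],None,fx=2.5,fy=2.5))
snap('side','s16');c=cv2.imread('pics/s16.png');cv2.imwrite('pics/s16a.png',cv2.resize(c[150:250,280:380],None,fx=6,fy=6,interpolation=2))
```

```text
[ 0.5222 -0.3627  0.2274] [ 1.2605 -0.2875 -0.3308] 25.75
```

View pics/w16o.png

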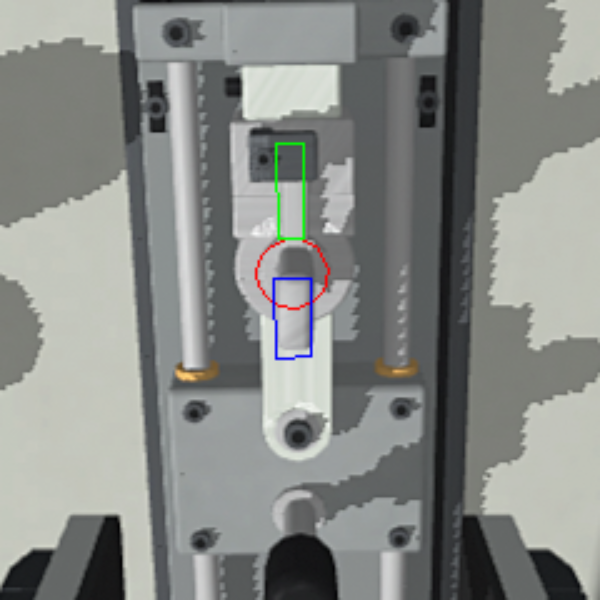

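View pics/s16a.png

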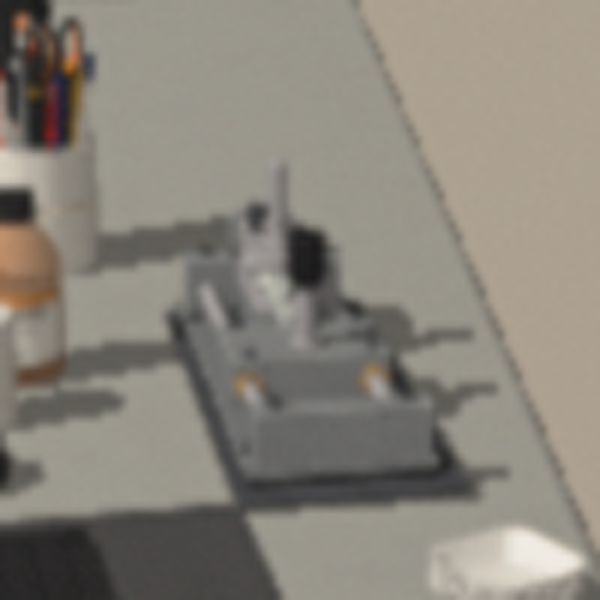

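The pin matches the seated, locked model overlay, with its arm under the hook, and it stands upright. Handing in.

Run:
```python
from h import *
print(manip.hand_in())
```

```text
the job is handed in; nothing more can be done
None
```

The lug is coupled to the load cell: the locking pin is through both ears and the eye, seated, and its arm is turned under the keeper hook. I handed the job in at about 26 s of the 72 s; no verdict is reported.

- **Crosshead:** I gripped the knob and pushed until I felt the stop at 0.055, then backed off 10 mm. The measured knob-to-bore distance was then 100.1 mm, which puts the crosshead at about 0.045. On the way the first grip on the knob was too high and slipped onto its rounded top with about 17 N at the wrist. I re-gripped about 10 mm lower.
- **Pin:** It went through ears and eye without resistance. The collar met the upper ear at the expected height (origin about 78 mm up) with about 3 N, and wrist forces stayed below about 8 N while turning it.
- **Last checks:** With the gripper open and about 140 mm above the stand, the wrist picture showed the pin where a seated, locked pin should be, upright with its arm under the hook. By the tool heading I stopped the arm about 1° short of the stand's +x, against a tolerance of 0.2 rad. I made no contact with any bystander.
- **Disagreements:** The start position of the crosshead came out as 0.001 from the top camera but about 0.0035 from feeling the stop. I used the stop, which agreed with the wrist camera. The gripper's opening read about 2 mm less than the true widths of the knob and the pin grip.

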